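Sort the lens cleaning bench into its trays

ROBOT

A 6-joint arm with a two-finger parallel gripper is mounted at the origin on the work surface. World frame = base frame: x ahead of the robot, y to its left, z up, the work surface at z = 0. Lengths are in mm, angles in rad, forces in N, time in s.
With the tool pointing down it reaches from about 325 to 900 mm from the base axis. Payload 3.5 kg.
Tool frame: the origin (TCP) lies at the centre of the arm's flange, where the gripper is bolted on; the fingertips stand 173 mm ahead of it and the grasp point (between the pads) lies 155 mm ahead of it; x points along the fingers, y is the direction in which the jaws open and shut, and the axes are right-handed (so a half turn about x gives the same grasp; the last joint's range is limited). The gripper opens to 85 mm and grips with 20 to 120 N. Pads are 22 mm wide; open, the fingers measure 114 mm over their backs; the gripper's body (76 mm by 85 mm) begins 54 mm behind the grasp point. The pads swing forward as they close: fully open they stand 13 mm farther back than shut.
Start: joints at [-1.378, 0.276, -0.026, 1.268, 0, 1.467], TCP at [182.179, -597.857, 404.713] pointing down, gripper open.
Joint ranges: [-3.12, 3.12], [-0.85, 1.88], [-1.08, 1.24], [-1.95, 2.15], [-1.57, 1.53], [-3.14, 3.14]. Speed limits (rad/s): [2.57, 2.57, 3.14, 3.14, 3.14, 3.14].

INTERFACE

Orientations are given as a unit quaternion [x, y, z, w].
In Python, from cell import * gives the robot as it stands.
- The arm moves only by the shell command python3 -m pendant 'ROWS' [OPENING] [FORCE]. ROWS is JSON, a list of rows, each a list of 6 numbers: the shift along the tool's x, y, z in cm, then the turn, a rotation vector about the tool's x, y, z in rad. A call has 1 to 20 rows; each row shifts and turns the pose as measured when the row begins, along the tool's axes as they then stand; what a row does not reach is not made up. A row lasts 1/12 s, in which the tool goes at most 41.7 mm and 7.16 degrees, less where a joint would pass 70% of its speed; a pose out of reach is approached as far as the arm can. A call with a gripper value outside its range is refused whole. OPENING is the closure, from -1 (fully open) to 1 (shut), set as the call begins (- or left out, the last holds). The fingers move at their own pace and stop on an object; FORCE is the grip in N (left out, the last holds). Time passes only in rows, so rows that do not move let the fingers close. It gives the time, the measured TCP pose, the force and the opening at its end, in the units of the state.
- read_state(): the state, without advancing time (a new reading comes with each control period).
- get_image(name): name is "scene" or "top" or "wrist"; returns the picture (480x640x3 uint8, red, green, blue); there is no depth.
- get_calibration(name): a dict with "K" (3x3 intrinsics, pixels), "rvec" (rotation vector, rad) and "tvec" (3), from world to camera coordinates, as OpenCV has them. Camera axes: x right, y down, z forward; pixel columns grow to the right and rows downward; lengths in mm; the calibration is good to about 2 mm. A picture is of the moment at which its call begins: read the wrist's pose just before it. get_calibration takes no time and is no camera call; for the wrist camera it gives the pose at the moment of the call.
- sign_off(): hands the job in, once; it reports no verdict.
The state is a dict: "t": time; "q": joint angles; "dq": joint speeds; "joint_torque": joint torques, N m; "eef_pos": TCP position; "ee_rot": TCP orientation; "force": force on the tool from outside, world axes, zero at the start; "moment": the same for the moment, N m; "gripper_width": finger opening in mm.
Only numpy, scipy, OpenCV 4.12 (cv2) and the standard library are available. Lean on these libraries where they do the work, as an engineer would, in place of code of your own. Each camera call takes 0.05 s, during which the arm holds its last target.

TASK

Clear the lens cleaning bench. First put the two pieces of clear glass (the curved lens ring segment and the round bull's-eye lens) into the square cork-lined tray, lowering them in without dropping them, before you move any of the metal or stone; then put the brass gauge block and the steel tweezers into the long metal tray and the grey rub stone into the round white dish. Each thing must end up lying right way up and flat on the floor of its tray, not on a rim or on another thing; leave the brown bottle and the black switch box with its lamp alone.

Things in the scene. Friction and masses are not known exactly. Their poses are not given: they have to be found in the camera images.
- lens_segment: Clear glass lens ring segment, an arc of a ring lying flat: 24 mm wide radially, 24 mm high, mean radius 80 mm, spanning 64 degrees (about 98 mm end to end along its x by 34 mm overall). Loose. Its origin is on its underside, in the middle of the arc's width at the middle of its length; its x axis runs along the arc there and +y points to the outer (convex) side, z up. The faces to pinch at the origin are 24 mm apart along y. About 130 g.
- bullseye_lens: Clear glass round lens, 44 mm diameter, upright rim 18 mm high, slightly domed top, 24 mm high in all. Loose. Its origin is on its underside at its axis, z up. About 75 g.
- gauge_block: Plain brass block, 60 mm (x) by 30 mm (y) by 20 mm high. Loose. Its origin is on its underside at the centre, z up. About 300 g.
- tweezers: Steel tweezers lying on their side, 112 mm long (x, points towards +x), 14 mm wide over the flat middle 30 mm (y), 10 mm high; rigid, the two blades do not give. Loose. Its origin is on its underside at the middle of the length, z up. About 35 g.
- rub_stone: Grey stone rub block, 72 mm (x) by 34 mm (y) by 25 mm high. Loose. Its origin is on its underside at the centre, z up. About 150 g.
- glass_tray: Square wooden tray lined with cork, 150 by 150 mm outside, 142 by 142 mm inside; floor 5 mm above the bench, rim 12 mm above the bench. Fixed to the bench. Its origin is the centre of its underside, on the bench; z up. Sides along its x and y.
- tool_tray: Long bare metal tray, 110 mm (x) by 210 mm (y, the long way) outside, 102 by 202 mm inside; floor 5 mm above the bench, rim 12 mm above the bench. Fixed to the bench. Its origin is the centre of its underside, on the bench; z up.
- stone_dish: Round white dish, 130 mm diameter outside, 122 mm inside; floor 5 mm above the bench, rim 12 mm above the bench. Fixed to the bench. Its origin is the centre of its underside, on the bench; z up.
- bottle: Bystander: loose brown bottle, 48 mm diameter, 100 mm high, standing at the far side. Its origin is the centre of its underside.
- switch_box: Bystander: black rocker switch box, 60 mm (x) by 90 mm (y) by about 50 mm high, with a small inspection lamp (0.18 m high) fixed to it, its foot 75 mm from the box's centre towards the box's +x. Fixed to the bench. Its origin is the centre of the box's underside.

How it is judged (in metres and radians):
On the way:
1. both glass pieces lie released and at rest in the square cork-lined tray while the gauge block, tweezers and rub stone are still where they started (within 30 mm) (x of lens_segment in the frame of glass_tray between -0.06 and 0.06 m and y of lens_segment in the frame of glass_tray between -0.06 and 0.06 m and z of lens_segment in the frame of glass_tray between 0.002 and 0.0075 m and angle between each of lens_segment, bullseye_lens's own z axis and vertical below 0.04 rad and linear speed of each of lens_segment, bullseye_lens below 0.02 m/s and contact force between the fingers and lens_segment below 0.3 N and x of bullseye_lens in the frame of glass_tray between -0.052 and 0.052 m and y of bullseye_lens in the frame of glass_tray between -0.052 and 0.052 m and z of bullseye_lens in the frame of glass_tray between 0.002 and 0.0075 m and contact force between the fingers and bullseye_lens below 0.3 N and distance of each of gauge_block, tweezers, rub_stone from where it was at the start of the episode below 0.03 m), for 0.2 s.
At the end, for the whole second after the job is handed in: Both glass pieces lie in the square tray, block and tweezers in the long tray, stone in the round dish: wholly inside the rim, right way up, flat within 0.04 rad on the tray floor (underside within 2.5 mm of it), released and at rest (x of lens_segment in the frame of glass_tray between -0.06 and 0.06 m and y of lens_segment in the frame of glass_tray between -0.06 and 0.06 m and z of lens_segment in the frame of glass_tray between 0.002 and 0.0075 m and angle between each of lens_segment, bullseye_lens, gauge_block, tweezers, rub_stone's own z axis and vertical below 0.04 rad and linear speed of each of lens_segment, bullseye_lens, gauge_block, tweezers, rub_stone below 0.02 m/s and contact force between the fingers and lens_segment below 0.3 N and x of bullseye_lens in the frame of glass_tray between -0.052 and 0.052 m and y of bullseye_lens in the frame of glass_tray between -0.052 and 0.052 m and z of bullseye_lens in the frame of glass_tray between 0.002 and 0.0075 m and contact force between the fingers and bullseye_lens below 0.3 N and x of gauge_block in the frame of tool_tray between -0.04 and 0.04 m and y of gauge_block in the frame of tool_tray between -0.09 and 0.09 m and z of gauge_block in the frame of tool_tray between 0.002 and 0.0075 m and contact force between the fingers and gauge_block below 0.3 N and x of tweezers in the frame of tool_tray between -0.045 and 0.045 m and y of tweezers in the frame of tool_tray between -0.09 and 0.09 m and z of tweezers in the frame of tool_tray between 0.002 and 0.0075 m and contact force between the fingers and tweezers below 0.3 N and horizontal distance between rub_stone and stone_dish below 0.04 m and z of rub_stone in the frame of stone_dish between 0.002 and 0.0075 m and contact force between the fingers and rub_stone below 0.3 N); the robot touches nothing.
It fails at once if the lens segment falls: faster than 0.6 m/s (a drop of about 18 mm) while not held (linear speed of lens_segment above 0.6 m/s and contact force between the fingers and lens_segment below 0.1 N).
It fails at once if the bull's-eye lens falls: faster than 0.6 m/s (a drop of about 18 mm) while not held (linear speed of bullseye_lens above 0.6 m/s and contact force between the fingers and bullseye_lens below 0.1 N).
It fails at once if the bottle is moved by more than 30 mm or tipped (distance of bottle from where it was at the start of the episode above 0.03 m or angle between bottle's own z axis and vertical above 0.3 rad).
It fails at once if the robot pushes the switch box or its lamp (over 3 N) (contact force between any of the arm, the fingers and switch_box above 3 N).
It also fails if it takes over 112 s, if anything falls off the work surface, if the arm or the gripper's body presses on something with over 40 N, if the wrist force passes 120 N, or if a joint passes its speed limit or range.

## Working session

There is one attempt and no reset: what is moved stays moved. The work goes in short steps, Python scripts to look and compute and a shell command to move; the robot and the scene stay as the last step left them, time stands still between calls to the robot, and variables do not carry over. Pictures are saved under pics/ and viewed, and the job is handed in when it is done.

```bash
ls; mkdir -p pics; python3 - <<'E'
from cell import *
import cv2
print(read_state())
for n in ["scene","top"]:
    im=get_image(n); cv2.imwrite(f"pics/{n}0.png",im[:,:,::-1]); 
    c=get_calibration(n); print(n,c)
E
```

```text
pics
{'t': 0.0, 'q': array([-1.37837622e+00,  2.77176471e-01, -2.79226318e-02,  1.26798620e+00,
       -3.75152769e-05,  1.46744281e+00]), 'dq': array([ 0.00052111,  0.000246  , -0.00059172,  0.00095779,  0.00060659,
        0.00108891]), 'joint_torque': array([-1.18831736e-03, -4.45513809e+01,  2.95198560e+01,  1.64988858e-02,
       -1.43617131e-04,  1.40728295e-05]), 'eef_pos': array([ 182.11233538, -597.46285689,  403.51258324]), 'ee_rot': array([-0.69933873, -0.10499884,  0.69943729, -0.10338308]), 'force': array([ 0.04751775, -0.62008369,  0.40661912]), 'moment': array([-0.0345823 ,  0.02138825, -0.0144357 ]), 'gripper_width': 85.17942288200771}
scene {'K': array([[450.19194125,   0.        , 318.15642124],
       [  0.        , 450.19194125, 241.07550424],
       [  0.        ,   0.        ,   1.        ]]), 'rvec': array([ 2.13944886,  1.48772351, -0.49068707]), 'tvec': array([-203.97742119, -412.30789965, 1104.24900428])}
top {'K': array([[526.30844205,   0.        , 314.53644311],
       [  0.        , 526.30844205, 245.11233543],
       [  0.        ,   0.        ,   1.        ]]), 'rvec': array([ 2.18813106, -2.18250581,  0.0810906 ]), 'tvec': array([-14.57655258, 563.97192148, 872.64188112])}
```

View pics/scene0.png

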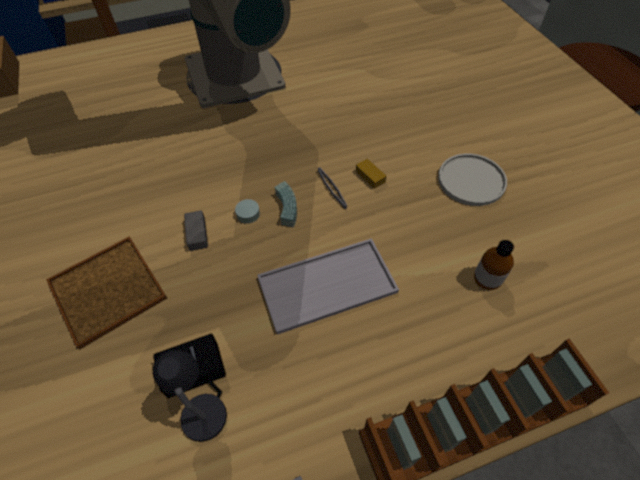

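View pics/top0.png

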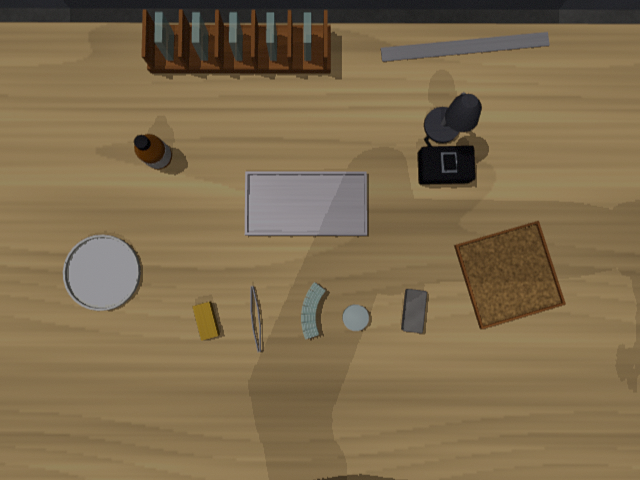

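```bash
cat > h.py <<'E'
from cell import *
import numpy as np, cv2
from scipy.spatial.transform import Rotation as R
def ray(c,px):
    K,rv,tv=c["K"],c["rvec"],c["tvec"]
    M=R.from_rotvec(np.ravel(rv)).as_matrix()
    px=np.atleast_2d(np.array(px,float))
    d=np.c_[(px-[K[0,2],K[1,2]])/[K[0,0],K[1,1]],np.ones(len(px))]@M
    o=-M.T@np.ravel(tv)
    return o,d
def p2w(c,px,z):
    o,d=ray(c,px); s=(z-o[2])/d[:,2]
    return o+d*s[:,None]
def w2p(c,P):
    return cv2.projectPoints(np.array(P,float).reshape(-1,3),np.array(c["rvec"]),np.array(c["tvec"]),c["K"],None)[0].reshape(-1,2)
def save(im,n): cv2.imwrite("pics/"+n+".png",im[:,:,::-1])
E
python3 - <<'E'
import cv2
a=cv2.imread("pics/top0.png")
cv2.imwrite("pics/t1.png",cv2.resize(a[265:365,180:440],None,fx=3,fy=3,interpolation=cv2.INTER_CUBIC))
b=cv2.imread("pics/scene0.png")
cv2.imwrite("pics/s1.png",cv2.resize(b[140:260,170:410],None,fx=3,fy=3,interpolation=cv2.INTER_CUBIC))
from h import *
c=get_calibration("top")
for n,px,z in [("tray glass",[(455,245),(540,222),(565,303),(482,329)],12),("tool",[(245,171),(368,172),(368,237),(245,236)],12),("dish",[(102,272)],8),("box",[(447,163)],50),("bottle",[(160,155)],30),("bul",[(356,318)],20),("stone",[(414,311)],25),("gauge",[(206,321)],20)]:
    print(n,p2w(c,px,z).round(1).tolist())
E
```

```text
tray glass [[565.4, -253.9, 12.0], [605.5, -400.8, 12.0], [467.0, -439.4, 12.0], [422.9, -297.2, 12.0]]
tool [[692.9, 107.5, 12.0], [691.7, -105.4, 12.0], [578.8, -104.8, 12.0], [580.0, 106.1, 12.0]]
dish [[517.8, 350.8, 8.0]]
box [[699.1, -232.6, 50.0]]
bottle [[716.1, 249.8, 30.0]]
bul [[441.4, -83.1, 20.0]]
stone [[453.6, -179.9, 25.0]]
gauge [[435.8, 168.8, 20.0]]
```

View pics/t1.png

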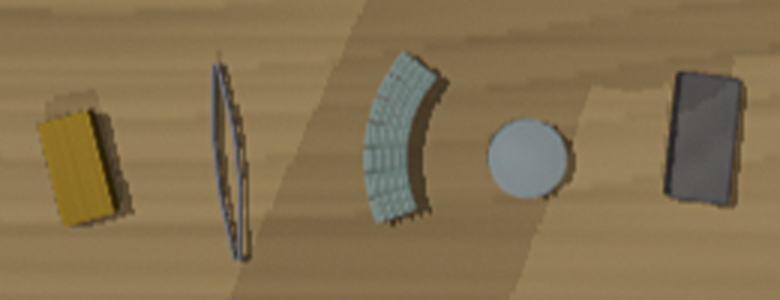

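View pics/s1.png

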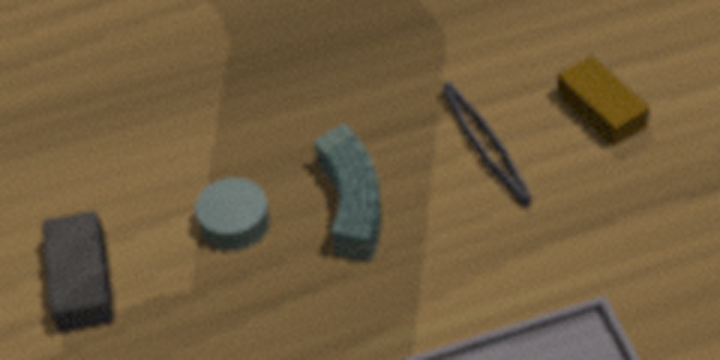

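```bash
cat >> h.py <<'E'
def fit(model,world):
    m=np.array(model,float);w=np.array(world)[:,:2]
    mc,wc=m.mean(0),w.mean(0)
    A=(m-mc);B=(w-wc)
    a=np.arctan2((A[:,0]*B[:,1]-A[:,1]*B[:,0]).sum(),(A*B).sum())
    Rm=np.array([[np.cos(a),-np.sin(a)],[np.sin(a),np.cos(a)]])
    t=wc-Rm@mc
    return t,a,np.abs(m@Rm.T+t-w).max()
def rect(a,b): return [(a/2,b/2),(a/2,-b/2),(-a/2,-b/2),(-a/2,b/2)]
def arc():
    th=np.radians(np.linspace(-32,32,13)); o=[(92*np.sin(t),92*np.cos(t)-80) for t in th]; i=[(68*np.sin(t),68*np.cos(t)-80) for t in th]
    return o+i[::-1]
E
python3 - <<'E'
from h import *
c=get_calibration("top"); s=get_calibration("scene")
T=lambda l:np.array(l)/3+[180,265]
# gauge: +x is world +x roughly (image up)
g=fit(rect(60,30),p2w(c,T([(38,125),(90,108),(117,213),(66,227)]),20)); print("gauge",g)
st=fit(rect(72,34),p2w(c,T([(684,71),(741,79),(727,204),(672,195)]),25)); print("stone",st)
# lens: outer is image left => +y = world +y; x world+x
a=np.array(arc()); 
w=p2w(c,T([(405,52),(437,74),(380,223),(415,213),(364,157),(408,150)]),24)
L=fit([a[12],a[13],a[0],a[25],a[6],a[19]],w);print("lens",L)
b=p2w(c,T([(527,158)]),20);print("bull",b)
tw=p2w(c,T([(217,62),(242,260)]),5);print("tw",tw.mean(0),np.linalg.norm(tw[0]-tw[1]),np.arctan2(*(tw[0]-tw[1])[1::-1]))
gt=fit(rect(150,150),p2w(c,[(455,245),(540,222),(565,303),(482,329)],12));print("gt",gt)
print("tool",fit(rect(110,210),p2w(c,[(245,171),(368,172),(368,237),(245,236)],12)))
def outl(m,f,z):
    m=np.array(m);Rm=np.array([[np.cos(f[1]),-np.sin(f[1])],[np.sin(f[1]),np.cos(f[1])]])
    p=m@Rm.T+f[0]; return np.c_[p,np.full(len(p),z)]
A=[outl(rect(60,30),g,20),outl(rect(72,34),st,25),outl(a,L,24),outl(rect(150,150),gt,12)]
t=np.linspace(0,6.28,40);A.append(np.c_[b[0,0]+22*np.cos(t),b[0,1]+22*np.sin(t),0*t+18]);A.append(tw)
for n,cc in(("top",c),("scene",s)):
    im=cv2.imread(f"pics/{n}0.png"); im=cv2.resize(im,None,fx=3,fy=3,interpolation=cv2.INTER_CUBIC)
    for p in A: cv2.polylines(im,[np.round((w2p(cc,p)+.5)*3-.5).astype(int)],True,(0,0,255),1)
    im=im[265*3:365*3,180*3:440*3] if n=="top" else im[420:780,510:1230]
    cv2.imwrite(f"pics/o_{n}.png",im)
E
```

```text
gauge (array([435.69556047, 168.9991076 ]), np.float64(0.281146938452989), np.float64(0.7113609039119524))
stone (array([ 454.07639399, -182.10408931]), np.float64(-0.12149934827067267), np.float64(1.941882410518275))
lens (array([450.39049522,  -4.20085962]), np.float64(-0.1207573652170122), np.float64(9.317150788839797))
bull [[441.92494058 -82.5799383   20.        ]]
tw [439.10822658  85.73383275   5.        ] 112.95572109097047 0.13685781856185505
gt (array([ 515.20827534, -347.82904583]), np.float64(0.28362648942260804), np.float64(2.8331680013962455))
tool (array([635.85109268,   0.86992702]), np.float64(-0.0034449295589819174), np.float64(1.821980818766022))
```

View pics/o_top.png

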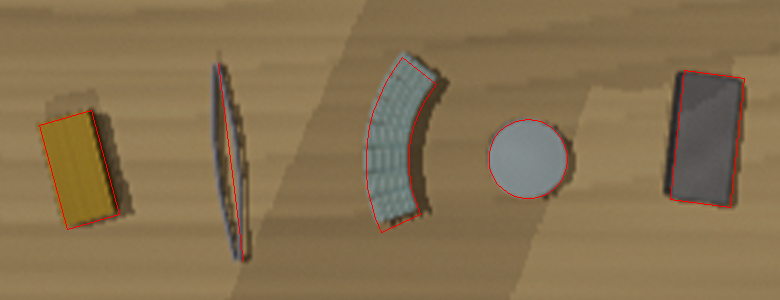

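View pics/o_scene.png

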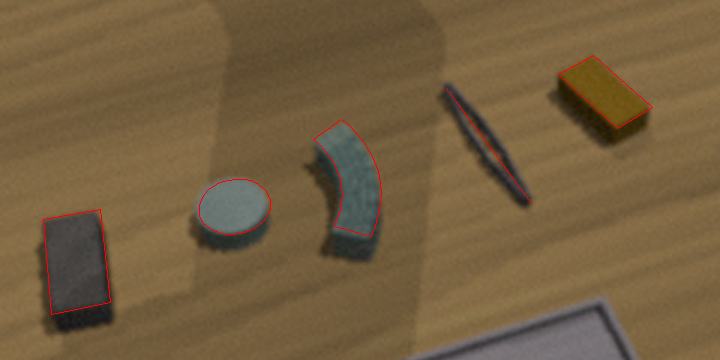

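```bash
cat >> h.py <<'E'
def plan(x,y,z,jaw,quiet=False):
    """z of TCP; jaw = world yaw of jaw line (mod pi). prints turn (level+yaw) in tool frame, then shift after the turn in tool axes (cm)"""
    s=read_state(); Rc=R.from_quat(s["ee_rot"]); p=s["eef_pos"]
    best=None
    for k in range(-2,3):
        a=jaw+k*np.pi
        X=np.array([0,0,-1.]);Y=np.array([np.cos(a),np.sin(a),0]);Rt=R.from_matrix(np.c_[X,Y,np.cross(X,Y)])
        rv=(Rc.inv()*Rt).as_rotvec()
        if best is None or np.linalg.norm(rv)<np.linalg.norm(best[0])-1e-6: best=(rv,Rt)
    d=np.array([x,y,z])-p
    print("t %.2f pos %s q6 %.2f q1 %.2f width %.1f F %s"%(s["t"],p.round(1),s["q"][5],s["q"][0],s["gripper_width"],s["force"].round(1)))
    Y=Rc.as_matrix()[:,1]; print("jawyaw %.3f tilt %.3f"%(np.arctan2(Y[1],Y[0]),np.arccos(-Rc.as_matrix()[2,0])))
    print("turn rotvec",best[0].round(3)," shift after turn cm",(best[1].inv().apply(d)/10).round(2)," shift now cm",(Rc.inv().apply(d)/10).round(2))
E
python3 -c "
from h import *
plan(453,-5,400,np.pi/2-.12)"
```

```text
t 0.10 pos [ 182.1 -597.5  403.7] q6 1.47 q1 -1.38 width 85.5 F [-0.1 -1.1 -1.1]
jawyaw -1.275 tilt 0.002
turn rotvec [0.416 0.    0.002]  shift after turn cm [  0.37 -62.07 -19.8 ]  shift now cm [  0.47 -48.78 -43.19]
```

```bash
python3 -m pendant '[[0,0,0,0.104,0,0],[0,0,0,0.104,0,0],[0,0,0,0.104,0,0],[0,0,0,0.104,0,0]]' 0.2 40; python3 -m pendant '[[0,-3.88,-1.24,0,0,0],[0,-3.88,-1.24,0,0,0],[0,-3.88,-1.24,0,0,0],[0,-3.88,-1.24,0,0,0],[0,-3.88,-1.24,0,0,0],[0,-3.88,-1.24,0,0,0],[0,-3.88,-1.24,0,0,0],[0,-3.88,-1.24,0,0,0],[0,-3.88,-1.24,0,0,0],[0,-3.88,-1.24,0,0,0],[0,-3.88,-1.24,0,0,0],[0,-3.88,-1.24,0,0,0],[0,-3.88,-1.24,0,0,0],[0,-3.88,-1.24,0,0,0],[0,-3.88,-1.24,0,0,0],[0,-3.88,-1.24,0,0,0]]';python3 -c "
from h import *
plan(453,-5,330,np.pi/2-.12)"
```

```text
t: 0.43
eef_pos: [181.9, -596.6, 400.8]
ee_rot: [-0.705, 0.046, 0.706, 0.051]
force: [-0.7, 0.2, -0.8]
gripper_width: 38.8
t: 1.77
eef_pos: [467.2, -3.9, 396.8]
ee_rot: [-0.703, 0.048, 0.707, 0.058]
force: [0.7, -0.1, 0.4]
gripper_width: 34.4
t 1.77 pos [467.2  -3.9 396.8] q6 3.14 q1 -0.15 width 34.4 F [ 0.7 -0.1  0.4]
jawyaw -1.721 tilt 0.015
turn rotvec [-0.03   0.007  0.013]  shift after turn cm [6.68 0.28 1.4 ]  shift now cm [6.69 0.41 1.34]
```

```bash
python3 -m pendant '[[0,0,0,-0.122,0,0],[0,0,0,-0.122,0,0],[0,0,0,-0.122,0,0],[0,0,0,-0.122,0,0],[0,0,0,-0.122,0,0],[0,0,0,-0.122,0,0],[0,0,0,-0.122,0,0],[0,0,0,-0.122,0,0],[0,0,0,-0.122,0,0],[0,0,0,-0.122,0,0],[0,0,0,-0.122,0,0],[0,0,0,-0.122,0,0],[0,0,0,-0.122,0,0],[0,0,0,-0.122,0,0],[0,0,0,-0.122,0,0],[0,0,0,-0.122,0,0],[0,0,0,-0.122,0,0],[0,0,0,-0.122,0,0],[0,0,0,-0.122,0,0],[0,0,0,-0.122,0,0]]' -0.1;python3 -m pendant '[[0,0,0,-0.122,0,0],[0,0,0,-0.122,0,0],[0,0,0,-0.122,0,0],[0,0,0,-0.122,0,0],[0,0,0,-0.122,0,0],[0,0,0,-0.122,0,0],[0,0,0,0,0,0],[0,0,0,0,0,0]]';python3 -c "
from h import *
plan(453,-5,330,np.pi/2-.12)
im=get_image('wrist');save(im,'w1');print(get_calibration('wrist'))"
```

```text
t: 3.43
eef_pos: [464.5, 6.8, 386.9]
ee_rot: [0.275, 0.663, -0.269, 0.642]
force: [1.0, -0.1, 0.6]
gripper_width: 47.1
t: 4.1
eef_pos: [462.1, 7.1, 383.0]
ee_rot: [0.021, 0.718, -0.008, 0.695]
force: [-0.3, -0.5, -0.2]
gripper_width: 46.5
t 4.10 pos [462.1   7.1 383. ] q6 -0.09 q1 -0.13 width 46.5 F [-0.3 -0.5 -0.2]
jawyaw 1.530 tilt 0.037
turn rotvec [ 0.08  -0.033 -0.017]  shift after turn cm [ 5.3  -1.31 -0.76]  shift now cm [ 5.3  -1.34 -0.69]
{'K': array([[338.55640911,   0.        , 319.00345105],
       [  0.        , 338.55640911, 239.0398948 ],
       [  0.        ,   0.        ,   1.        ]]), 'rvec': array([-2.11820022, -2.02855436, -0.31154033]), 'tvec': array([ -32.7151255 , -464.48456885,  232.94957606])}
```

View pics/w1.png

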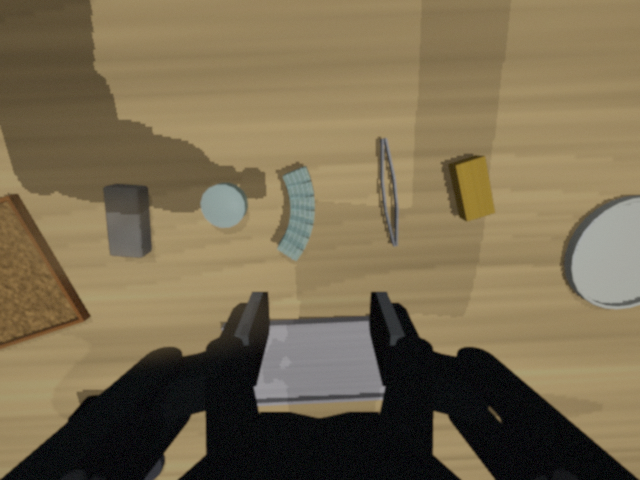

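```bash
cat >> h.py <<'E'
def outl(m,x,y,a,z):
    m=np.array(m,float);Rm=np.array([[np.cos(a),-np.sin(a)],[np.sin(a),np.cos(a)]])
    p=m@Rm.T+[x,y]; return np.c_[p,np.full(len(p),z)]
def circ(r): 
    t=np.linspace(0,2*np.pi,40); return np.c_[r*np.cos(t),r*np.sin(t)]
def overlay(im,c,polys,box,f,n):
    x0,y0,x1,y1=box
    o=cv2.resize(im[y0:y1,x0:x1],None,fx=f,fy=f,interpolation=cv2.INTER_CUBIC)[:,:,::-1].copy()
    for p in polys: cv2.polylines(o,[np.round((w2p(c,p)-[x0,y0]+.5)*f-.5).astype(int)],True,(0,0,255),1)
    cv2.imwrite("pics/"+n+".png",o)
def objs(): return [outl(rect(60,30),435.7,169,.281,20),outl(rect(72,34),454,-182.1,-.1215,25),outl(arc(),453.7,-5,-.12,24),outl(circ(22),441.9,-82.6,0,18),outl(rect(112,14),439.1,85.7,.137,10)]
E
python3 - <<'E'
from h import *
im=cv2.imread("pics/w1.png")[:,:,::-1]
overlay(im,get_calibration("wrist"),objs(),(100,120,500,270),2,"o_w1")
im=cv2.imread("pics/top0.png")[:,:,::-1]
overlay(im,get_calibration("top"),objs(),(180,265,440,365),3,"o_t1")
E
```

```text
(no output)
```

View pics/o_w1.png

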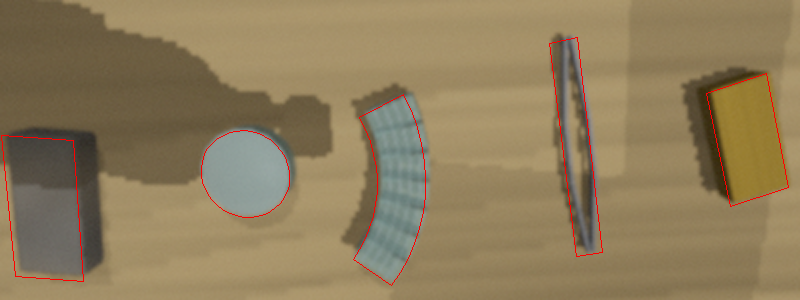

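View pics/o_t1.png

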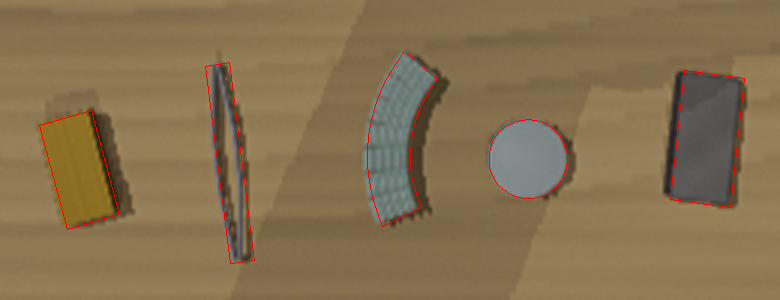

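```bash
python3 -m pendant '[[0,0,0,0.08,-0.035,-0.018],[1.5,-1.2,-0.8,0,0,0],[3,0,0,0,0,0],[3,0,0,0,0,0],[3,0,0,0,0,0],[2,0,0,0,0,0],[0,0,0,0,0,0]]';python3 -c "
from h import *
plan(453.7,-4.8,178,np.pi/2-.12)"
```

```text
t: 4.73
eef_pos: [454.9, -4.9, 256.8]
ee_rot: [0.049, 0.701, -0.051, 0.71]
force: [0.1, -0.0, 0.2]
gripper_width: 46.9
t 4.73 pos [454.9  -4.9 256.8] q6 -0.01 q1 -0.15 width 46.9 F [ 0.1 -0.   0.2]
jawyaw 1.429 tilt 0.013
turn rotvec [-0.022  0.013  0.002]  shift after turn cm [ 7.88 -0.01 -0.12]  shift now cm [ 7.87  0.   -0.23]
```

```bash
python3 -m pendant '[[0,0,-0.15,-0.022,0.014,0.002],[2,0,0,0,0,0],[2,0,0,0,0,0],[1.5,0,0,0,0,0],[0,0,0,0,0,0],[0,0,0,0,0,0]]';python3 -c "
from h import *
plan(453.7,-4.8,178,np.pi/2-.12)
im=get_image('wrist');save(im,'w2')"
```

```text
t: 5.23
eef_pos: [457.2, -5.1, 206.7]
ee_rot: [0.043, 0.704, -0.043, 0.707]
force: [0.4, 0.5, -0.4]
gripper_width: 47.0
t 5.23 pos [457.2  -5.1 206.7] q6 -0.03 q1 -0.15 width 47.0 F [ 0.4  0.5 -0.4]
jawyaw 1.450 tilt 0.004
turn rotvec [-0.001  0.004 -0.   ]  shift after turn cm [ 2.87 -0.01 -0.35]  shift now cm [ 2.86 -0.02 -0.36]
```

View pics/w2.png

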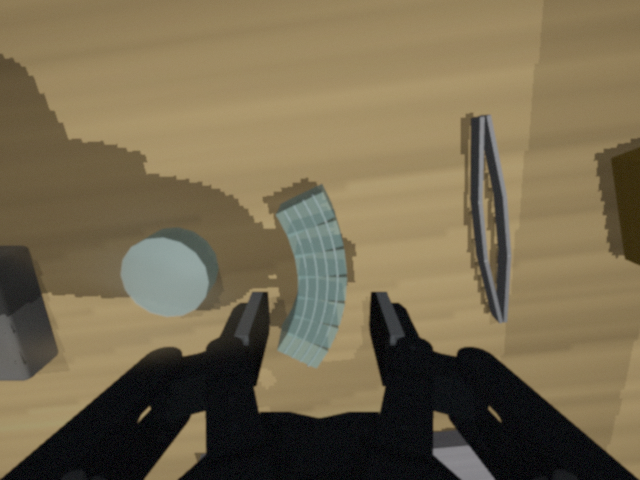

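```bash
python3 -m pendant '[[1,0,-0.3,0,0.004,0],[1,0,-0.1,0,0,0],[0.7,0,0,0,0,0],[0,0,0,0,0,0],[0,0,0,0,0,0]]';python3 -c "
from h import *
plan(453.7,-4.8,178,np.pi/2-.12)
im=get_image('wrist');save(im,'w3')"
```

```text
t: 5.7
eef_pos: [455.8, -4.9, 181.9]
ee_rot: [0.042, 0.703, -0.043, 0.709]
force: [-0.1, -0.7, 0.9]
gripper_width: 47.1
t 5.70 pos [455.8  -4.9 181.9] q6 -0.03 q1 -0.15 width 47.1 F [-0.1 -0.7  0.9]
jawyaw 1.450 tilt 0.008
turn rotvec [-0.001  0.008 -0.   ]  shift after turn cm [ 0.39 -0.01 -0.21]  shift now cm [ 0.38 -0.01 -0.22]
```

View pics/w3.png

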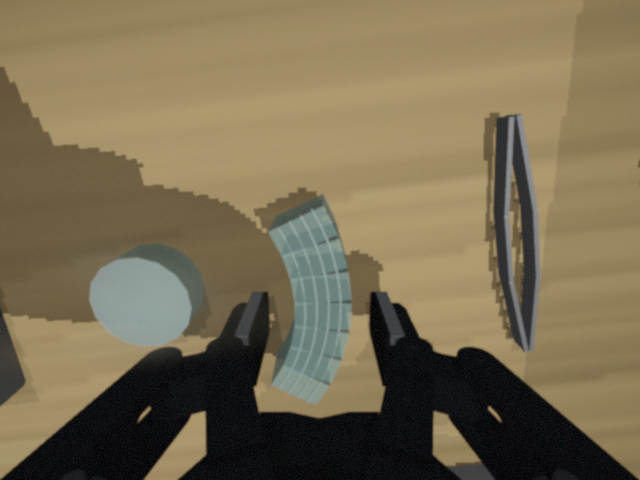

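```bash
python3 -m pendant '[[0.3,0,-0.2,0,0.008,0],[0,0,0,0,0,0]]'; python3 -m pendant '[[0,0,0,0,0,0],[0,0,0,0,0,0],[0,0,0,0,0,0],[0,0,0,0,0,0],[0,0,0,0,0,0],[0,0,0,0,0,0]]' 1 45;python3 -c "
from h import *
plan(453.7,-4.8,178,np.pi/2-.12)"
```

```text
t: 5.92
eef_pos: [453.7, -4.6, 178.7]
ee_rot: [0.043, 0.706, -0.042, 0.706]
force: [0.6, 0.4, -0.7]
gripper_width: 46.7
t: 6.42
eef_pos: [453.8, -4.6, 179.0]
ee_rot: [0.043, 0.706, -0.042, 0.706]
force: [0.0, -0.4, -0.3]
gripper_width: 23.5
t 6.42 pos [453.8  -4.6 179. ] q6 -0.03 q1 -0.15 width 23.5 F [ 0.  -0.4 -0.3]
jawyaw 1.450 tilt 0.001
turn rotvec [-0.001 -0.    -0.001]  shift after turn cm [ 0.1  -0.02 -0.01]  shift now cm [ 0.1  -0.02 -0.01]
```

```bash
python3 -m pendant '[[-1,0,0,0,0,0],[-2,0,0,0,0,0],[-3,0,0,0,0,0],[-3,0,0,0,0,0],[0,0,0,0,0,0]]';python3 -c "
from h import *
plan(505.4,-314.2,262,np.pi/2+.284)
im=get_image('top');save(im,'top1')
overlay(im,get_calibration('top'),objs()[:2]+objs()[3:]+[outl(rect(150,150),515.2,-347.8,.284,12),outl(rect(110,210),635.9,0.9,0,12),outl(circ(65),517.8,350.8,0,12)],(40,140,640,360),1.3,'o_t2')"
```

```text
t: 6.83
eef_pos: [451.6, -4.4, 271.9]
ee_rot: [0.043, 0.709, -0.042, 0.703]
force: [1.2, 0.5, -0.7]
gripper_width: 23.7
t 6.83 pos [451.6  -4.4 271.9] q6 -0.03 q1 -0.15 width 23.7 F [ 1.2  0.5 -0.7]
jawyaw 1.450 tilt 0.009
turn rotvec [-0.405 -0.008 -0.002]  shift after turn cm [  0.99 -31.25  -3.52]  shift now cm [  0.9  -30.11   9.08]
```

View pics/o_t2.png

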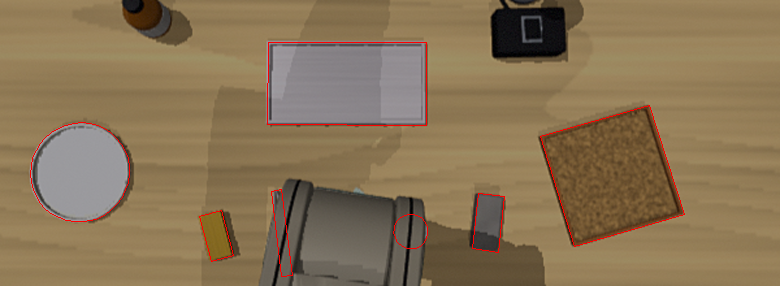

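```bash
python3 -m pendant '[[0,0,0,-0.101,-0.002,0],[0,0,0,-0.101,-0.002,0],[0,0,0,-0.101,-0.002,0],[0,0,0,-0.101,-0.002,0],[0,-3,-0.35,0,0,0],[0,-3.2,-0.36,0,0,0],[0,-3.2,-0.36,0,0,0],[0,-3.2,-0.36,0,0,0],[0,-3.2,-0.36,0,0,0],[0,-3.2,-0.36,0,0,0],[0,-3.2,-0.36,0,0,0],[0,-3.2,-0.36,0,0,0],[0,-3,-0.36,0,0,0],[0,-2,-0.2,0,0,0],[0,0,0,0,0,0]]';python3 -c "
from h import *
plan(505.4,-314.2,230,np.pi/2+.284)
im=get_image('scene');save(im,'sc1')"
```

```text
t: 8.13
eef_pos: [502.2, -313.8, 251.3]
ee_rot: [-0.103, 0.707, 0.116, 0.69]
force: [1.5, -0.4, -1.2]
gripper_width: 23.5
t 8.13 pos [ 502.2 -313.8  251.3] q6 -0.98 q1 -0.67 width 23.5 F [ 1.5 -0.4 -1.2]
jawyaw 1.881 tilt 0.029
turn rotvec [ 0.027 -0.021 -0.02 ]  shift after turn cm [ 2.13 -0.13  0.3 ]  shift now cm [ 2.12 -0.18  0.34]
```

View pics/sc1.png

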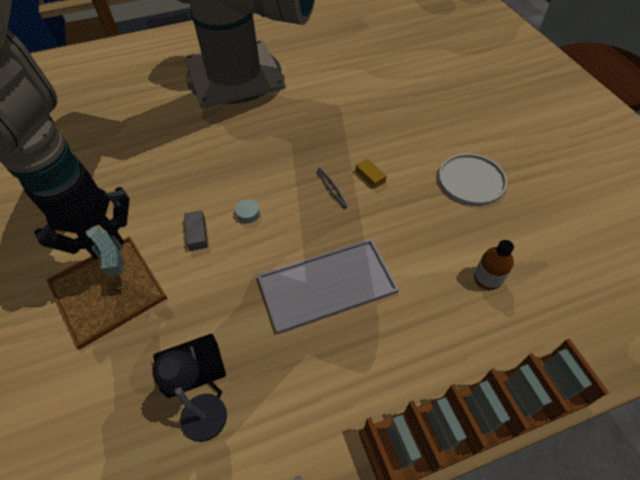

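```bash
python3 -m pendant '[[0,0,0,0.027,-0.021,-0.02],[1,-0.13,0.3,0,0,0],[1.5,0,0,0,0,0],[1,0,0,0,0,0],[0,0,0,0,0,0]]';python3 -c "
from h import *
plan(505.4,-314.2,187,np.pi/2+.284)"
```

```text
t: 8.6
eef_pos: [502.1, -307.8, 209.3]
ee_rot: [-0.097, 0.703, 0.105, 0.697]
force: [-0.4, 0.8, -1.3]
gripper_width: 23.4
t 8.60 pos [ 502.1 -307.8  209.3] q6 -0.95 q1 -0.66 width 23.4 F [-0.4  0.8 -1.3]
jawyaw 1.857 tilt 0.014
turn rotvec [ 0.002 -0.006 -0.013]  shift after turn cm [ 2.23 -0.71  0.14]  shift now cm [ 2.22 -0.74  0.15]
```

```bash
python3 -m pendant '[[0.4,-0.7,0.15,0.002,-0.006,-0.013],[0.8,0,0,0,0,0],[0.5,0,0,0,0,0],[0,0,0,0,0,0],[0,0,0,0,0,0]]';python3 -c "
from h import *
plan(505.4,-314.2,184.5,np.pi/2+.284)"
```

```text
t: 9.02
eef_pos: [505.3, -312.1, 188.9]
ee_rot: [-0.1, 0.701, 0.102, 0.699]
force: [0.4, -0.1, -1.3]
gripper_width: 23.8
t 9.02 pos [ 505.3 -312.1  188.9] q6 -0.95 q1 -0.66 width 23.8 F [ 0.4 -0.1 -1.3]
jawyaw 1.858 tilt 0.003
turn rotvec [ 0.003 -0.002 -0.003]  shift after turn cm [ 0.44 -0.21 -0.05]  shift now cm [ 0.44 -0.21 -0.05]
```

```bash
python3 -m pendant '[[0.2,-0.2,0,0.003,-0.002,-0.003],[0.2,0,0,0,0,0],[0,0,0,0,0,0],[0,0,0,0,0,0],[0,0,0,0,0,0]]';python3 -c "
from h import *
plan(505.4,-314.2,183.5,np.pi/2+.284)"
```

```text
t: 9.43
eef_pos: [506.6, -314.9, 185.9]
ee_rot: [-0.101, 0.699, 0.099, 0.701]
force: [-0.2, 0.0, -1.5]
gripper_width: 23.0
t 9.43 pos [ 506.6 -314.9  185.9] q6 -0.95 q1 -0.66 width 23.0 F [-0.2  0.  -1.5]
jawyaw 1.855 tilt 0.003
turn rotvec [-0.     0.002  0.003]  shift after turn cm [ 0.24  0.1  -0.1 ]  shift now cm [ 0.23  0.1  -0.1 ]
```

```bash
python3 -m pendant '[[0.15,0,0,0,0.002,0.003],[0,0,0,0,0,0],[0,0,0,0,0,0],[0,0,0,0,0,0]]'; python3 -m pendant '[[0.12,0,0,0,0,0],[0,0,0,0,0,0],[0,0,0,0,0,0],[0,0,0,0,0,0]]';
```

```text
t: 9.77
eef_pos: [506.8, -315.1, 184.9]
ee_rot: [-0.1, 0.7, 0.1, 0.7]
force: [-0.3, 0.4, -1.2]
gripper_width: 23.3
t: 10.1
eef_pos: [507.1, -315.3, 184.1]
ee_rot: [-0.1, 0.7, 0.1, 0.7]
force: [-0.3, 1.3, -0.6]
gripper_width: 23.5
```

```bash
python3 -m pendant '[[0.1,0,0,0,0,0],[0,0,0,0,0,0],[0,0,0,0,0,0],[0,0,0,0,0,0]]'; python3 -m pendant '[[0.1,0,0,0,0,0],[0,0,0,0,0,0],[0,0,0,0,0,0],[0,0,0,0,0,0]]'; python3 -c "
from h import *
plan(505.4,-314.2,184.5,np.pi/2+.284)
im=get_image('wrist');save(im,'w4')"
```

```text
t: 10.43
eef_pos: [507.2, -315.4, 184.4]
ee_rot: [-0.101, 0.7, 0.1, 0.7]
force: [-0.4, -0.1, -1.1]
gripper_width: 23.5
t: 10.77
eef_pos: [507.4, -315.5, 184.1]
ee_rot: [-0.101, 0.699, 0.099, 0.7]
force: [-0.8, 1.4, 0.7]
gripper_width: 23.0
t 10.77 pos [ 507.4 -315.5  184.1] q6 -0.95 q1 -0.66 width 23.0 F [-0.8  1.4  0.7]
jawyaw 1.855 tilt 0.002
turn rotvec [0.    0.001 0.002]  shift after turn cm [-0.04  0.18 -0.16]  shift now cm [-0.04  0.18 -0.16]
```

View pics/w4.png

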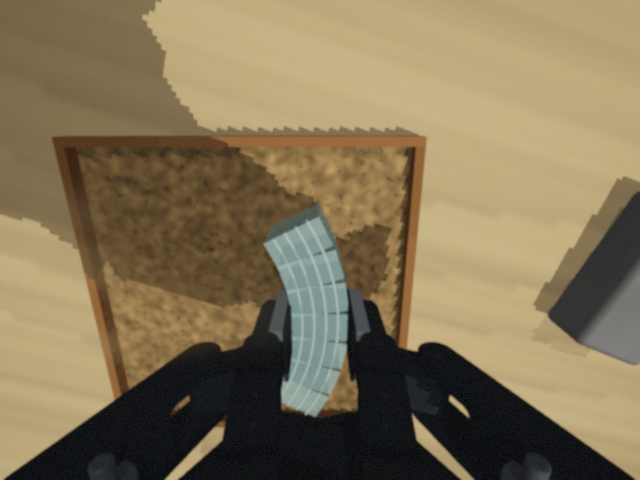

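```bash
python3 -m pendant '[[0,0,0,0,0,0],[0,0,0,0,0,0],[0,0,0,0,0,0],[0,0,0,0,0,0]]' 0.22; python3 -m pendant '[[-0.5,0,0,0,0,0],[-1,0,0,0,0,0],[-2,0,0,0,0,0],[-4,0,0,0,0,0],[-4,0,0,0,0,0],[-4,0,0,0,0,0],[0,0,0,0,0,0]]'; python3 -c "
from h import *
plan(441.9,-82.6,300,np.pi/2-.1)
im=get_image('wrist');save(im,'w5')"
```

```text
t: 11.15
eef_pos: [507.6, -315.6, 183.8]
ee_rot: [-0.101, 0.699, 0.099, 0.701]
force: [-0.0, 0.1, -0.3]
gripper_width: 33.5
t: 11.73
eef_pos: [506.0, -314.4, 345.8]
ee_rot: [-0.099, 0.701, 0.101, 0.699]
force: [0.6, -1.9, 0.3]
gripper_width: 33.3
t 11.73 pos [ 506.  -314.4  345.8] q6 -0.95 q1 -0.66 width 33.3 F [ 0.6 -1.9  0.3]
jawyaw 1.855 tilt 0.005
turn rotvec [ 0.384 -0.003 -0.003]  shift after turn cm [ 4.58 22.42 -8.69]  shift now cm [ 4.67 24.03  0.36]
```

View pics/w5.png

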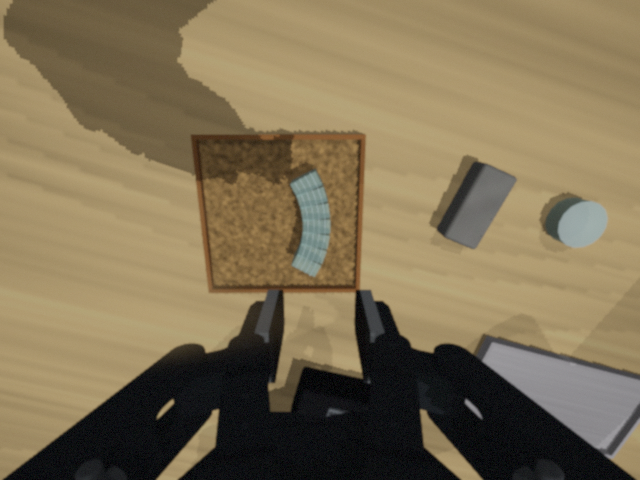

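```bash
python3 -m pendant '[[0,0,0,0.121,0,0],[0,0,0,0.121,0,0],[0,0,0,0.121,0,0],[0,0,0,0.121,0,0],[0,0,0,0.121,0,0],[0,0,0,0.121,0,0],[0,0,0,0.121,0,0],[0,0,0,0.121,0,0],[0,0,0,0.121,0,0],[0,0,0,0.121,0,0],[0,0,0,0.121,0,0],[0,0,0,0.121,0,0],[0,0,0,0.121,0,0],[0,0,0,0,0,0]]' -0.53; python3 -c "
from h import *
plan(441.9,-82.6,300,.284)"
```

```text
t: 12.95
eef_pos: [501.0, -310.5, 340.3]
ee_rot: [0.44, 0.559, -0.44, 0.548]
force: [-0.4, 0.3, 0.3]
gripper_width: 65.5
t 12.95 pos [ 501.  -310.5  340.3] q6 0.68 q1 -0.66 width 65.5 F [-0.4  0.3  0.3]
jawyaw 0.228 tilt 0.017
turn rotvec [-0.057 -0.013  0.01 ]  shift after turn cm [  4.03   0.71 -23.53]  shift now cm [  4.34  -0.58 -23.48]
```

```bash
python3 -m pendant '[[0,0,0,-0.057,-0.013,0.01],[0.3,0.1,-3.4,0,0,0],[0.3,0.1,-3.4,0,0,0],[0.3,0.1,-3.4,0,0,0],[0.3,0.1,-3.4,0,0,0],[0.3,0.1,-3.4,0,0,0],[0.3,0.1,-3.4,0,0,0],[0.3,0.1,-3.2,0,0,0],[0,0,0,0,0,0]]'; python3 -c "
from h import *
plan(441.9,-82.6,240,.284)
im=get_image('wrist');save(im,'w6');overlay(im,get_calibration('wrist'),objs(),(0,0,640,480),1,'o_w6')"
```

```text
t: 13.7
eef_pos: [433.2, -76.1, 314.3]
ee_rot: [0.416, 0.573, -0.417, 0.571]
force: [-1.3, -0.9, 0.0]
gripper_width: 65.0
t 13.70 pos [433.2 -76.1 314.3] q6 0.94 q1 -0.32 width 65.0 F [-1.3 -0.9  0. ]
jawyaw 0.312 tilt 0.003
turn rotvec [ 0.028 -0.001  0.003]  shift after turn cm [7.43 0.66 0.87]  shift now cm [7.42 0.65 0.9 ]
```

View pics/o_w6.png

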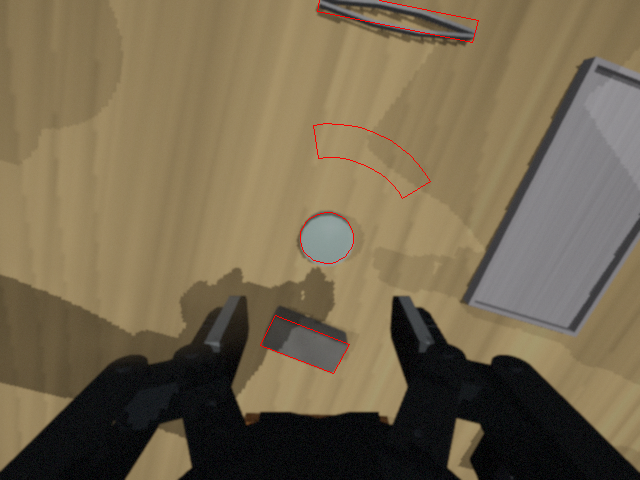

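```bash
python3 -m pendant '[[2,0.65,0.9,0.028,-0.001,0.003],[3,0,0,0,0,0],[3,0,0,0,0,0],[2,0,0,0,0,0],[0,0,0,0,0,0],[0,0,0,0,0,0]]'; python3 -c "
from h import *
plan(441.9,-82.6,174,.284)"
```

```text
t: 14.25
eef_pos: [448.7, -88.9, 215.0]
ee_rot: [0.422, 0.562, -0.421, 0.574]
force: [0.6, -0.1, 0.2]
gripper_width: 65.4
t 14.25 pos [448.7 -88.9 215. ] q6 0.94 q1 -0.34 width 65.4 F [ 0.6 -0.1  0.2]
jawyaw 0.294 tilt 0.017
turn rotvec [ 0.01   0.012 -0.011]  shift after turn cm [ 4.1  -0.48 -0.79]  shift now cm [ 4.09 -0.52 -0.85]
```

```bash
python3 -m pendant '[[0.5,-0.5,-0.8,0.01,0.013,-0.011],[1,0,0,0,0,0],[1,0,0,0,0,0],[0,0,0,0,0,0],[0,0,0,0,0,0]]'; python3 -c "
from h import *
plan(441.9,-82.6,174,.284)
im=get_image('wrist');save(im,'w7')"
```

```text
t: 14.67
eef_pos: [443.9, -84.3, 191.7]
ee_rot: [0.425, 0.564, -0.424, 0.568]
force: [0.5, -0.6, 0.6]
gripper_width: 65.1
t 14.67 pos [443.9 -84.3 191.7] q6 0.96 q1 -0.33 width 65.1 F [ 0.5 -0.6  0.6]
jawyaw 0.283 tilt 0.006
turn rotvec [-0.001  0.003 -0.005]  shift after turn cm [ 1.77 -0.15 -0.22]  shift now cm [ 1.77 -0.15 -0.23]
```

View pics/w7.png

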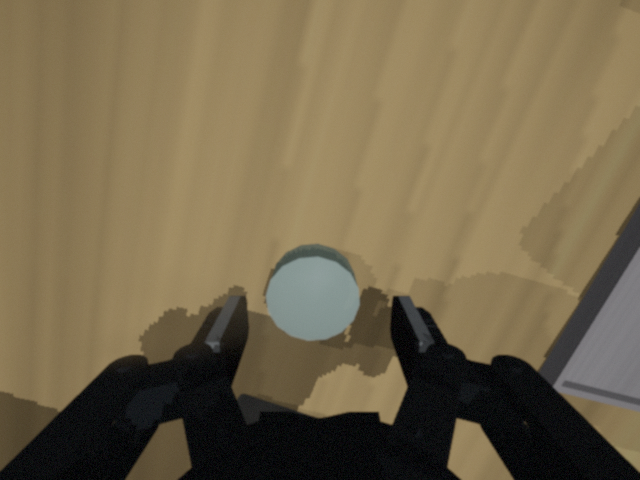

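```bash
python3 -m pendant '[[0.7,-0.15,-0.25,0,0.003,-0.005],[0.7,0,0,0,0,0],[0.3,0,0,0,0,0],[0,0,0,0,0,0],[0,0,0,0,0,0]]'; python3 -c "
from h import *
plan(441.9,-82.6,174,.284)"
```

```text
t: 15.13
eef_pos: [442.2, -82.1, 173.9]
ee_rot: [0.424, 0.565, -0.424, 0.566]
force: [-0.5, 0.3, 0.5]
gripper_width: 65.4
t 15.13 pos [442.2 -82.1 173.9] q6 0.96 q1 -0.33 width 65.4 F [-0.5  0.3  0.5]
jawyaw 0.284 tilt 0.001
turn rotvec [ 0.     0.001 -0.001]  shift after turn cm [-0.01 -0.04  0.04]  shift now cm [-0.01 -0.04  0.04]
```

```bash
python3 -m pendant '[[0,0,0,0,0,0],[0,0,0,0,0,0],[0,0,0,0,0,0],[0,0,0,0,0,0],[0,0,0,0,0,0]]' 1 45; python3 -m pendant '[[-0.5,0,0,0,0,0],[-2,0,0,0,0,0],[-3,0,0,0,0,0],[-3,0,0,0,0,0],[0,0,0,0,0,0],[0,0,0,0,0,0]]'; python3 -c "
from h import *
plan(515.2+38*np.sin(.284),-347.8-38*np.cos(.284),250,.284)
im=get_image('scene');save(im,'sc2')
im=get_image('wrist');save(im,'w8')"
```

```text
t: 15.55
eef_pos: [442.5, -82.2, 174.4]
ee_rot: [0.424, 0.565, -0.424, 0.566]
force: [-0.3, 0.5, -1.5]
gripper_width: 42.0
t: 16.05
eef_pos: [440.7, -81.7, 262.4]
ee_rot: [0.424, 0.567, -0.425, 0.565]
force: [-0.2, 0.4, -0.8]
gripper_width: 42.4
t 16.05 pos [440.7 -81.7 262.4] q6 0.96 q1 -0.33 width 42.4 F [-0.2  0.4 -0.8]
jawyaw 0.284 tilt 0.003
turn rotvec [ 0.    -0.002  0.003]  shift after turn cm [ 1.24 -0.3  31.44]  shift now cm [ 1.18 -0.3  31.44]
```

View pics/w8.png

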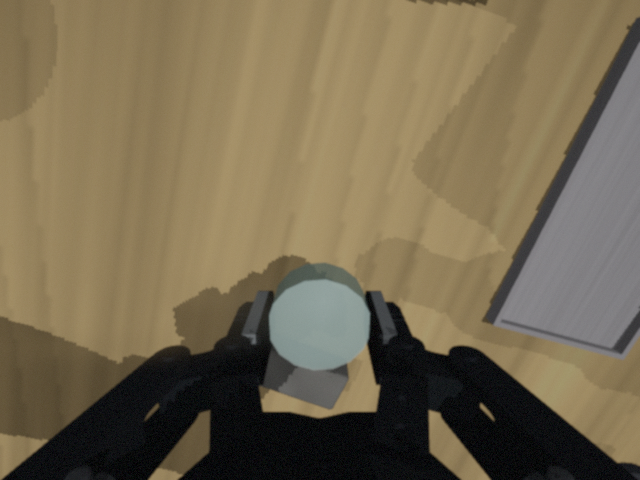

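```bash
python3 -m pendant '[[-0.1,0,2,0,0,0],[-0.1,0,3.2,0,0,0],[-0.1,0,3.2,0,0,0],[-0.1,0,3.2,0,0,0],[-0.1,0,3.2,0,0,0],[-0.1,0,3.2,0,0,0],[-0.1,0,3.2,0,0,0],[-0.1,0,3.2,0,0,0],[-0.1,0,3,0,0,0],[0,0,2,0,0,0],[0,0,0,0,0,0]]'; python3 -c "
from h import *
plan(515.2+38*np.sin(.284),-347.8-38*np.cos(.284),220,.284)"
```

```text
t: 17.07
eef_pos: [519.2, -372.0, 247.1]
ee_rot: [0.422, 0.579, -0.424, 0.554]
force: [0.2, -0.8, -0.3]
gripper_width: 42.1
t 17.07 pos [ 519.2 -372.   247.1] q6 0.56 q1 -0.72 width 42.1 F [ 0.2 -0.8 -0.3]
jawyaw 0.289 tilt 0.035
turn rotvec [ 0.005 -0.026  0.023]  shift after turn cm [2.71 0.29 1.36]  shift now cm [2.66 0.34 1.44]
```

```bash
python3 -m pendant '[[0,0.3,1.3,0.005,-0.026,0.023],[0.7,0,0,0,0,0],[0.7,0,0,0,0,0],[0,0,0,0,0,0]]'; python3 -c "
from h import *
plan(515.2+38*np.sin(.284),-347.8-38*np.cos(.284),186,.284)"
```

```text
t: 17.4
eef_pos: [523.5, -382.7, 224.4]
ee_rot: [0.426, 0.57, -0.424, 0.561]
force: [-0.3, 0.4, -0.5]
gripper_width: 42.3
t 17.40 pos [ 523.5 -382.7  224.4] q6 0.56 q1 -0.73 width 42.3 F [-0.3  0.4 -0.5]
jawyaw 0.282 tilt 0.013
turn rotvec [-0.002 -0.011  0.006]  shift after turn cm [3.84 0.19 0.22]  shift now cm [3.83 0.21 0.26]
```

```bash
python3 -m pendant '[[0.8,0.2,0.2,-0.002,-0.011,0.006],[1,0,0,0,0,0],[1,0,0,0,0,0],[0.6,0,0,0,0,0],[0,0,0,0,0,0],[0,0,0,0,0,0]]'; python3 -c "
from h import *
plan(515.2+38*np.sin(.284),-347.8-38*np.cos(.284),180,.284)"
```

```text
t: 17.9
eef_pos: [522.6, -377.3, 183.2]
ee_rot: [0.424, 0.572, -0.423, 0.561]
force: [-0.2, 0.4, -0.3]
gripper_width: 42.2
t 17.90 pos [ 522.6 -377.3  183.2] q6 0.56 q1 -0.73 width 42.2 F [-0.2  0.4 -0.3]
jawyaw 0.288 tilt 0.015
turn rotvec [ 0.004 -0.013  0.007]  shift after turn cm [0.32 0.12 0.76]  shift now cm [0.3  0.12 0.77]
```

```bash
python3 -m pendant '[[0,0.1,0.8,0.004,-0.013,0.007],[0.1,0,0,0,0,0],[0,0,0,0,0,0],[0,0,0,0,0,0]]'; python3 -c "
from h import *
plan(515.2+38*np.sin(.284),-347.8-38*np.cos(.284),180,.284)"
```

```text
t: 18.23
eef_pos: [526.6, -385.7, 183.0]
ee_rot: [0.424, 0.565, -0.425, 0.567]
force: [-0.3, 0.1, -0.1]
gripper_width: 41.9
t 18.23 pos [ 526.6 -385.7  183. ] q6 0.56 q1 -0.73 width 41.9 F [-0.3  0.1 -0.1]
jawyaw 0.283 tilt 0.003
turn rotvec [-0.001  0.003 -0.001]  shift after turn cm [ 0.3  -0.03 -0.16]  shift now cm [ 0.3  -0.03 -0.16]
```

Expected contact at TCP ≈ 179.4.

```bash
python3 -m pendant '[[0.25,0,-0.1,0,0.003,-0.001],[0,0,0,0,0,0],[0,0,0,0,0,0],[0,0,0,0,0,0]]';python3 -m pendant '[[0.15,0,0,0,0,0],[0,0,0,0,0,0],[0,0,0,0,0,0],[0,0,0,0,0,0]]';python3 -m pendant '[[0.12,0,0,0,0,0],[0,0,0,0,0,0],[0,0,0,0,0,0],[0,0,0,0,0,0]]';
```

```text
t: 18.57
eef_pos: [526.8, -385.4, 181.6]
ee_rot: [0.425, 0.565, -0.424, 0.566]
force: [-0.6, 0.3, -1.3]
gripper_width: 42.2
t: 18.9
eef_pos: [526.8, -385.3, 180.1]
ee_rot: [0.425, 0.565, -0.424, 0.566]
force: [-0.5, 0.6, -0.6]
gripper_width: 42.1
t: 19.23
eef_pos: [527.0, -385.5, 179.3]
ee_rot: [0.424, 0.565, -0.425, 0.567]
force: [0.8, -0.4, -0.1]
gripper_width: 42.4
```

```bash
python3 -m pendant '[[0.1,0,0,0,0,0],[0,0,0,0,0,0],[0,0,0,0,0,0],[0,0,0,0,0,0]]';python3 -m pendant '[[0.1,0,0,0,0,0],[0,0,0,0,0,0],[0,0,0,0,0,0],[0,0,0,0,0,0]]';python3 -c "
from h import *
im=get_image('wrist');save(im,'w9')"
```

```text
t: 19.57
eef_pos: [527.1, -385.6, 179.5]
ee_rot: [0.424, 0.564, -0.425, 0.567]
force: [-0.4, -0.3, -1.4]
gripper_width: 42.3
t: 19.9
eef_pos: [527.3, -385.7, 179.2]
ee_rot: [0.424, 0.564, -0.425, 0.567]
force: [-0.2, -0.4, 1.7]
gripper_width: 42.3
```

View pics/w9.png

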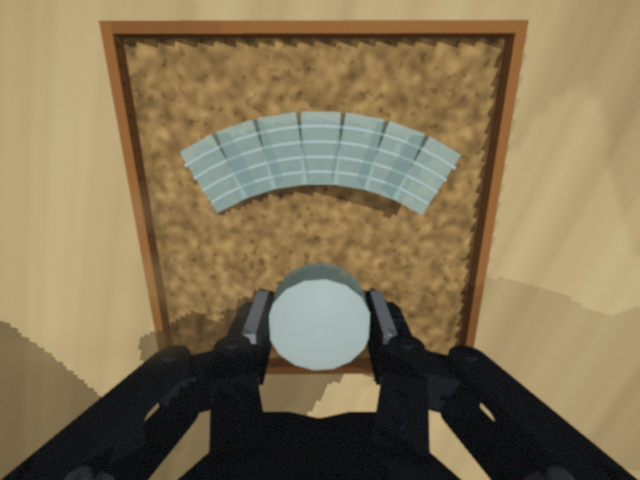

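```bash
python3 -m pendant '[[0,0,0,0,0,0],[0,0,0,0,0,0],[0,0,0,0,0,0],[0,0,0,0,0,0]]' -0.3; python3 -m pendant '[[-0.5,0,0,0,0,0],[-1,0,0,0,0,0],[-2,0,0,0,0,0],[-4,0,0,0,0,0],[-4,0,0,0,0,0],[0,0,0,0,0,0]]'; python3 -m pendant '[[0,0,0,-0.117,0,0],[0,0,0,-0.117,0,0],[0,0,0,-0.117,0,0],[0,0,0,-0.117,0,0],[0,0,0,-0.117,0,0],[0,0,0,-0.117,0,0],[0,0,0,-0.117,0,0],[0,0,0,-0.117,0,0],[0,0,0,-0.117,0,0],[0,0,0,-0.117,0,0],[0,0,0,0,0,0]]' -0.3; python3 -c "
from h import *
plan(454,-182,270,1.449)
im=get_image('wrist');save(im,'w10')
overlay(im,get_calibration('wrist'),objs(),(0,0,640,480),1,'o_w10')"
```

```text
t: 20.28
eef_pos: [527.3, -385.7, 178.6]
ee_rot: [0.424, 0.564, -0.425, 0.567]
force: [0.5, 0.2, 0.1]
gripper_width: 55.6
t: 20.78
eef_pos: [525.7, -384.5, 297.3]
ee_rot: [0.425, 0.567, -0.424, 0.564]
force: [1.8, -1.0, 0.9]
gripper_width: 55.5
t: 21.7
eef_pos: [528.1, -386.3, 315.7]
ee_rot: [0.016, 0.701, -0.026, 0.713]
force: [0.1, -0.5, -0.3]
gripper_width: 55.2
t 21.70 pos [ 528.1 -386.3  315.7] q6 -0.67 q1 -0.73 width 55.2 F [ 0.1 -0.5 -0.3]
jawyaw 1.511 tilt 0.021
turn rotvec [0.062 0.017 0.012]  shift after turn cm [ 4.57 19.38 -9.83]  shift now cm [ 4.16 20.01 -8.68]
```

View pics/o_w10.png

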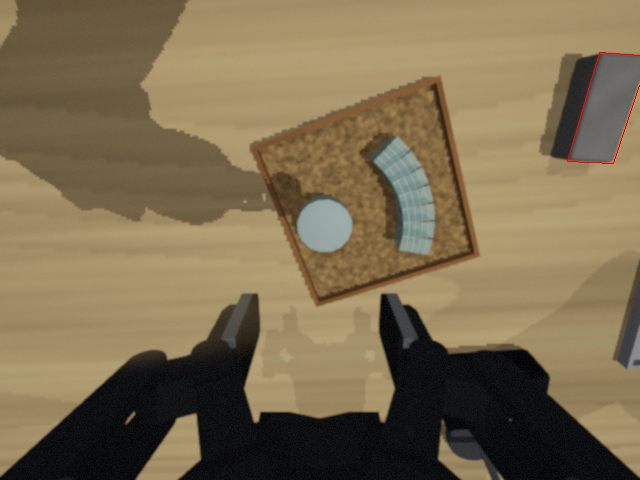

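```bash
python3 -c "
from h import *
c=get_calibration('wrist')
im=cv2.imread('pics/w10.png')[:,:,::-1]
print(p2w(c,[(325,225)],26))
overlay(im,c,[outl(circ(22),527.3,-385.7,0,23),outl(arc(),507.5,-315.5,.284,29),outl(rect(150,150),515.2,-347.8,.284,12)],(230,60,500,320),2,'o_w10b')"
```

```text
[[ 526.33764828 -385.47756674   26.        ]]
```

View pics/o_w10b.png

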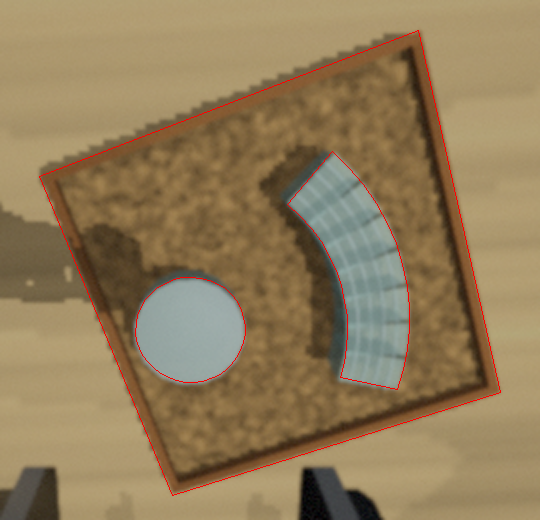

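```bash
python3 -m pendant '[[0,0,0,0.062,0.017,0.012],[0.3,2.8,-1.4,0,0,0],[0.6,2.8,-1.4,0,0,0],[0.6,2.8,-1.4,0,0,0],[0.6,2.8,-1.4,0,0,0],[0.6,2.8,-1.4,0,0,0],[0.6,2.8,-1.4,0,0,0],[0.3,2,-1.2,0,0,0],[0,0,0,0,0,0]]'; python3 -c "
from h import *
plan(454,-182,230,1.449)
im=get_image('wrist');save(im,'w11')
overlay(im,get_calibration('wrist'),objs(),(0,0,640,480),1,'o_w11')"
```

```text
t: 22.5
eef_pos: [457.7, -182.1, 280.8]
ee_rot: [0.056, 0.702, -0.06, 0.708]
force: [-1.4, 0.7, 0.7]
gripper_width: 55.2
t 22.50 pos [ 457.7 -182.1  280.8] q6 -0.35 q1 -0.51 width 55.2 F [-1.4  0.7  0.7]
jawyaw 1.406 tilt 0.010
turn rotvec [-0.043  0.008  0.006]  shift after turn cm [ 5.08 -0.03 -0.37]  shift now cm [ 5.07 -0.02 -0.41]
```

View pics/o_w11.png

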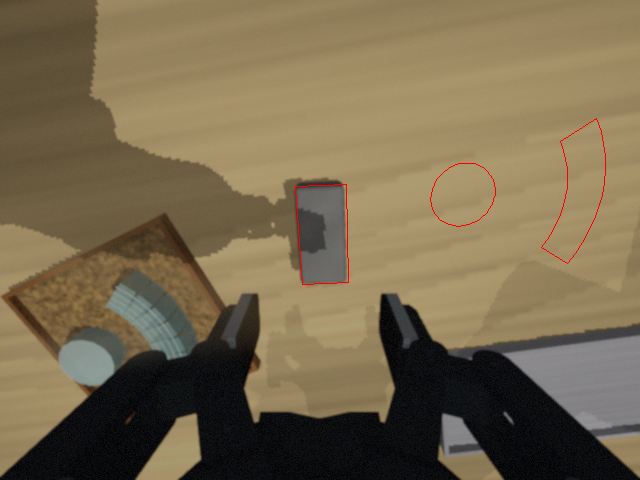

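```bash
python3 -m pendant '[[1,0,-0.4,-0.043,0.008,0.006],[2.5,0,0,0,0,0],[2.5,0,0,0,0,0],[2,0,0,0,0,0],[0,0,0,0,0,0],[0,0,0,0,0,0]]'; python3 -c "
from h import *
plan(454,-182,177,1.449)"
```

```text
t: 23.05
eef_pos: [462.0, -189.4, 205.5]
ee_rot: [0.043, 0.699, -0.051, 0.712]
force: [0.5, 0.0, -0.6]
gripper_width: 55.6
t 23.05 pos [ 462.  -189.4  205.5] q6 -0.39 q1 -0.52 width 55.6 F [ 0.5  0.  -0.6]
jawyaw 1.438 tilt 0.023
turn rotvec [-0.011  0.02   0.011]  shift after turn cm [ 2.85  0.64 -0.88]  shift now cm [ 2.82  0.66 -0.95]
```

```bash
python3 -m pendant '[[0.3,0.64,-0.9,-0.011,0.02,0.011],[0,0,0,0,0,0],[1,0,0,0,0,0],[1,0,0,0,0,0],[0,0,0,0,0,0],[0,0,0,0,0,0]]'; python3 -c "
from h import *
plan(454,-182,177,1.449)"
```

```text
t: 23.55
eef_pos: [456.6, -184.1, 185.4]
ee_rot: [0.043, 0.703, -0.045, 0.708]
force: [-0.7, 0.2, -0.6]
gripper_width: 55.5
t 23.55 pos [ 456.6 -184.1  185.4] q6 -0.39 q1 -0.51 width 55.5 F [-0.7  0.2 -0.6]
jawyaw 1.446 tilt 0.008
turn rotvec [-0.003  0.008  0.003]  shift after turn cm [ 0.84  0.18 -0.28]  shift now cm [ 0.83  0.18 -0.29]
```

```bash
python3 -m pendant '[[0.5,0.18,-0.3,-0.003,0.008,0.003],[0.3,0,0,0,0,0],[0,0,0,0,0,0],[0,0,0,0,0,0]]';python3 -m pendant '[[0,0,0,0,0,0],[0,0,0,0,0,0],[0,0,0,0,0,0],[0,0,0,0,0,0],[0,0,0,0,0,0]]' 1 50; python3 -m pendant '[[-0.5,0,0,0,0,0],[-2,0,0,0,0,0],[-3,0,0,0,0,0],[-3,0,0,0,0,0],[0,0,0,0,0,0],[0,0,0,0,0,0]]'; python3 -c "
from h import *
plan(517.8,350.8,270,1.449)
im=get_image('wrist');save(im,'w12')"
```

```text
t: 23.88
eef_pos: [453.7, -181.7, 176.6]
ee_rot: [0.043, 0.706, -0.043, 0.705]
force: [0.8, 0.0, 0.7]
gripper_width: 55.2
t: 24.3
eef_pos: [453.7, -181.6, 176.8]
ee_rot: [0.043, 0.706, -0.043, 0.705]
force: [0.0, -0.7, -1.8]
gripper_width: 33.0
t: 24.8
eef_pos: [451.6, -180.5, 263.5]
ee_rot: [0.044, 0.709, -0.041, 0.703]
force: [-0.1, -0.2, -2.8]
gripper_width: 32.9
t 24.80 pos [ 451.6 -180.5  263.5] q6 -0.39 q1 -0.51 width 32.9 F [-0.1 -0.2 -2.8]
jawyaw 1.449 tilt 0.010
turn rotvec [ 0.    -0.009 -0.004]  shift after turn cm [-0.65 53.54  0.12]  shift now cm [-0.45 53.55  0.14]
```

View pics/w12.png

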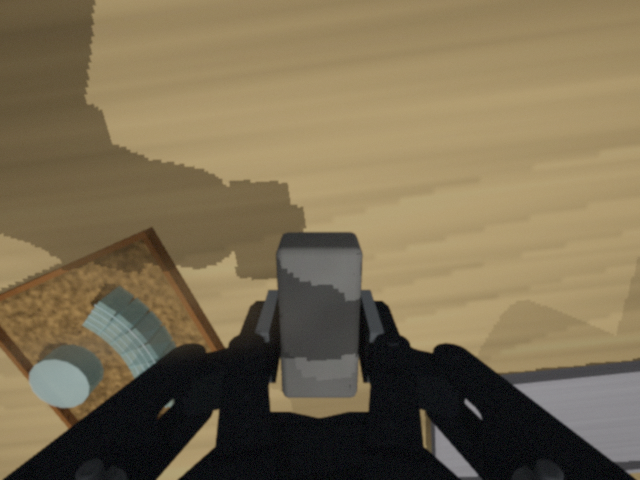

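```bash
python3 -m pendant '[[-0.1,2,0,0,0,0],[-0.1,3.2,0,0,0,0],[-0.1,3.2,0,0,0,0],[-0.1,3.2,0,0,0,0],[-0.1,3.2,0,0,0,0],[-0.1,3.2,0,0,0,0],[-0.1,3.2,0,0,0,0],[-0.1,3.2,0,0,0,0],[-0.1,3.2,0,0,0,0],[-0.1,3.2,0,0,0,0],[-0.1,3.2,0,0,0,0],[-0.1,3.2,0,0,0,0],[-0.1,3.2,0,0,0,0],[-0.1,3.2,0,0,0,0],[-0.1,3.2,0,0,0,0],[-0.1,3.2,0,0,0,0],[-0.1,2,0,0,0,0],[0,0,0,0,0,0]]'; python3 -c "
from h import *
plan(517.8,350.8,230,1.449)"
```

```text
t: 26.35
eef_pos: [510.3, 357.3, 254.0]
ee_rot: [0.043, 0.72, -0.048, 0.691]
force: [0.7, -0.0, -1.9]
gripper_width: 32.9
t 26.35 pos [510.3 357.3 254. ] q6 0.63 q1 0.50 width 32.9 F [ 0.7 -0.  -1.9]
jawyaw 1.442 tilt 0.042
turn rotvec [-0.007 -0.042  0.008]  shift after turn cm [ 2.4  -0.55  0.83]  shift now cm [ 2.37 -0.52  0.93]
```

```bash
python3 -m pendant '[[0,-0.5,0.8,-0.007,-0.042,0.008],[1,0,0,0,0,0],[1.5,0,0,0,0,0],[0,0,0,0,0,0]]'; python3 -c "
from h import *
plan(517.8,350.8,188,1.449)"
```

```text
t: 26.68
eef_pos: [514.9, 351.3, 220.9]
ee_rot: [0.04, 0.709, -0.044, 0.703]
force: [-1.4, -1.4, -3.7]
gripper_width: 33.2
t 26.68 pos [514.9 351.3 220.9] q6 0.61 q1 0.50 width 33.2 F [-1.4 -1.4 -3.7]
jawyaw 1.452 tilt 0.010
turn rotvec [ 0.003 -0.007  0.006]  shift after turn cm [ 3.29 -0.02  0.3 ]  shift now cm [3.29 0.   0.32]
```

```bash
python3 -m pendant '[[0.8,0,0.3,0.003,-0.007,0.006],[1,0,0,0,0,0],[0.8,0,0,0,0,0],[0,0,0,0,0,0],[0,0,0,0,0,0]]'; python3 -c "
from h import *
plan(517.8,350.8,188,1.449)
im=get_image('wrist');save(im,'w13')
"
```

```text
t: 27.1
eef_pos: [515.8, 347.8, 188.6]
ee_rot: [0.043, 0.709, -0.046, 0.703]
force: [0.0, -0.2, -1.5]
gripper_width: 32.8
t 27.10 pos [515.8 347.8 188.6] q6 0.61 q1 0.49 width 32.8 F [ 0.  -0.2 -1.5]
jawyaw 1.446 tilt 0.010
turn rotvec [-0.004 -0.008  0.005]  shift after turn cm [0.06 0.32 0.16]  shift now cm [0.06 0.32 0.16]
```

View pics/w13.png

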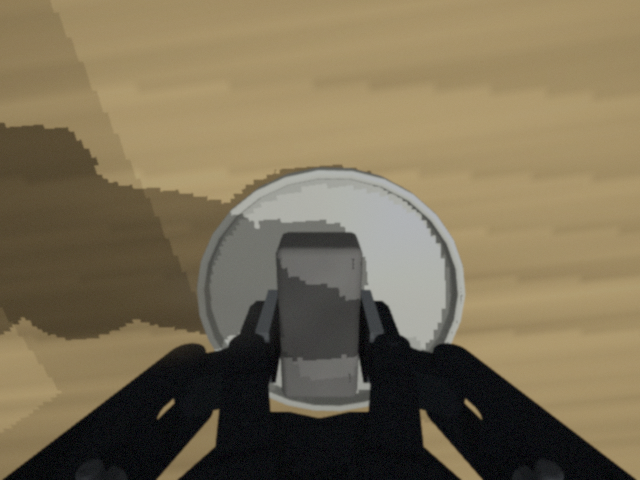

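```bash
python3 -m pendant '[[0.2,0.3,0.16,-0.004,-0.008,0.005],[0.25,0,0,0,0,0],[0,0,0,0,0,0],[0,0,0,0,0,0]]';python3 -m pendant '[[0.15,0,0,0,0,0],[0,0,0,0,0,0],[0,0,0,0,0,0],[0,0,0,0,0,0]]';python3 -m pendant '[[0.15,0,0,0,0,0],[0,0,0,0,0,0],[0,0,0,0,0,0],[0,0,0,0,0,0]]';python3 -c "
from h import *
plan(517.8,350.8,181.7,1.449)"
```

```text
t: 27.48
eef_pos: [518.8, 351.5, 185.4]
ee_rot: [0.044, 0.705, -0.042, 0.707]
force: [-0.1, 0.3, -1.8]
gripper_width: 32.8
t: 27.82
eef_pos: [519.3, 351.9, 184.9]
ee_rot: [0.044, 0.704, -0.041, 0.708]
force: [-1.5, 0.4, -1.8]
gripper_width: 33.0
t: 28.15
eef_pos: [519.3, 351.9, 183.4]
ee_rot: [0.044, 0.704, -0.041, 0.708]
force: [-0.7, 0.5, -1.4]
gripper_width: 32.9
t 28.15 pos [519.3 351.9 183.4] q6 0.61 q1 0.49 width 32.9 F [-0.7  0.5 -1.4]
jawyaw 1.450 tilt 0.006
turn rotvec [ 0.001  0.005 -0.004]  shift after turn cm [ 0.17 -0.13 -0.13]  shift now cm [ 0.17 -0.13 -0.13]
```

```bash
python3 -m pendant '[[0.15,0,0,0.001,0.005,-0.004],[0,0,0,0,0,0],[0,0,0,0,0,0],[0,0,0,0,0,0]]';python3 -m pendant '[[0.15,0,0,0,0,0],[0,0,0,0,0,0],[0,0,0,0,0,0],[0,0,0,0,0,0]]';python3 -m pendant '[[0.12,0,0,0,0,0],[0,0,0,0,0,0],[0,0,0,0,0,0],[0,0,0,0,0,0]]'
```

```text
t: 28.48
eef_pos: [519.4, 351.9, 181.8]
ee_rot: [0.043, 0.706, -0.043, 0.706]
force: [0.4, -0.7, -1.1]
gripper_width: 32.9
t: 28.82
eef_pos: [519.7, 352.1, 182.7]
ee_rot: [0.043, 0.706, -0.043, 0.706]
force: [-0.1, 0.1, -2.1]
gripper_width: 32.5
t: 29.15
eef_pos: [519.9, 352.2, 181.8]
ee_rot: [0.043, 0.706, -0.043, 0.706]
force: [0.2, -0.6, 0.3]
gripper_width: 33.3
```

```bash
python3 -m pendant '[[0,0,0,0,0,0],[0,0,0,0,0,0],[0,0,0,0,0,0],[0,0,0,0,0,0]]' -0.05; python3 -m pendant '[[-0.5,0,0,0,0,0],[-1,0,0,0,0,0],[-2,0,0,0,0,0],[-4,0,0,0,0,0],[-4,0,0,0,0,0],[0,0,0,-0.1,0,0],[0,0,0,-0.1,0,0],[0,0,0,-0.1,0,0],[0,0,0,-0.1,0,0],[0,0,0,0,0,0]]' -0.2;  python3 -c "
from h import *
plan(435.7,169,270,1.852)
im=get_image('wrist');save(im,'w14')
overlay(im,get_calibration('wrist'),objs()[:1]+objs()[4:]+[outl(rect(72,34),519,351.5,-.12,30)],(0,0,640,480),1,'o_w14')"
```

```text
t: 29.48
eef_pos: [520.4, 352.5, 181.7]
ee_rot: [0.043, 0.705, -0.043, 0.706]
force: [-0.2, -0.6, 0.1]
gripper_width: 44.4
t: 30.32
eef_pos: [520.7, 352.7, 311.6]
ee_rot: [-0.103, 0.696, 0.106, 0.702]
force: [-0.0, 0.8, -0.5]
gripper_width: 51.6
t 30.32 pos [520.7 352.7 311.6] q6 0.20 q1 0.49 width 51.6 F [-0.   0.8 -0.5]
jawyaw 1.868 tilt 0.010
turn rotvec [ 0.016  0.009 -0.002]  shift after turn cm [  4.16 -15.29 -13.26]  shift now cm [  4.01 -15.09 -13.54]
```

View pics/o_w14.png

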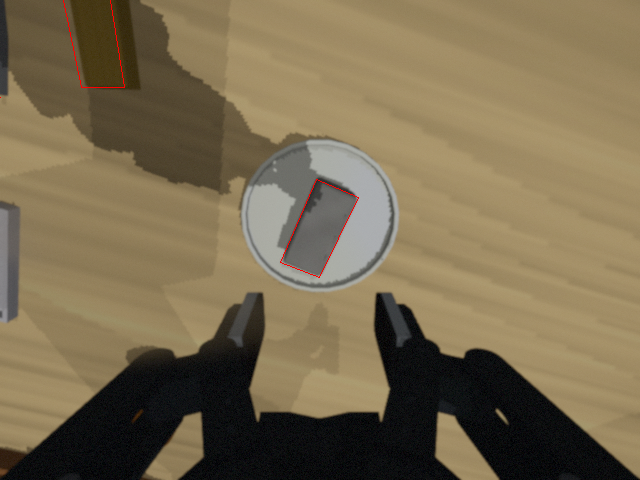

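Stone sits flat, centred in the dish (about pixel 320,228). Next, the gauge block.

```bash
python3 -m pendant '[[0.4,-2,-1.7,0.016,0.009,-0.002],[0.5,-2.7,-2.3,0,0,0],[0.5,-2.7,-2.3,0,0,0],[0.5,-2.7,-2.3,0,0,0],[0.5,-2.7,-2.3,0,0,0],[0.5,-2.2,-2,0,0,0],[0,0,0,0,0,0]]'; python3 -c "
from h import *
plan(435.7,169,230,1.852)
im=get_image('wrist');save(im,'w15')
overlay(im,get_calibration('wrist'),objs()[:1]+objs()[4:],(0,0,640,480),1,'o_w15')"
```

```text
t: 30.95
eef_pos: [434.0, 169.7, 282.5]
ee_rot: [-0.091, 0.699, 0.093, 0.703]
force: [-1.2, -0.2, -1.3]
gripper_width: 51.4
t 30.95 pos [434.  169.7 282.5] q6 -0.03 q1 0.23 width 51.4 F [-1.2 -0.2 -1.3]
jawyaw 1.832 tilt 0.006
turn rotvec [-0.02   0.006 -0.002]  shift after turn cm [ 5.25 -0.11  0.14]  shift now cm [ 5.25 -0.12  0.11]
```

View pics/o_w15.png

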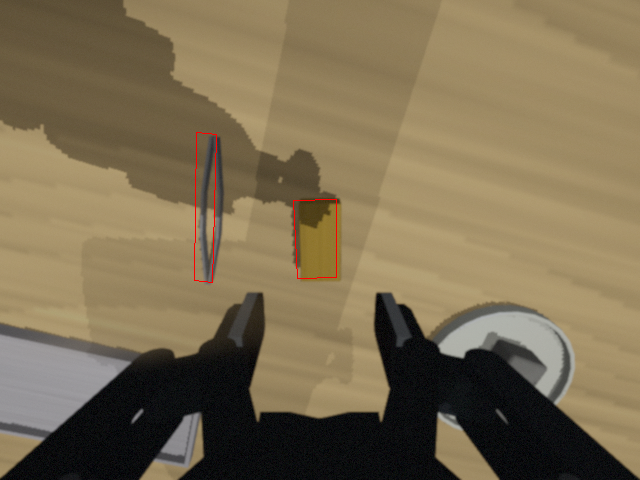

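```bash
python3 -m pendant '[[1,-0.1,0.1,-0.02,0.006,-0.002],[2.5,0,0,0,0,0],[2.5,0,0,0,0,0],[2,0,0,0,0,0],[0,0,0,0,0,0],[0,0,0,0,0,0]]'; python3 -c "
from h import *
plan(435.7,169,175.5,1.852)"
```

```text
t: 31.5
eef_pos: [444.1, 174.2, 203.0]
ee_rot: [-0.098, 0.694, 0.1, 0.706]
force: [0.7, 0.2, 0.8]
gripper_width: 51.2
t 31.50 pos [444.1 174.2 203. ] q6 -0.04 q1 0.24 width 51.2 F [0.7 0.2 0.8]
jawyaw 1.852 tilt 0.017
turn rotvec [-0.     0.017 -0.001]  shift after turn cm [ 2.75 -0.27 -0.96]  shift now cm [ 2.74 -0.27 -1.  ]
```

```bash
python3 -m pendant '[[0.3,-0.27,-1,0,0.017,0],[0.8,0,0,0,0,0],[0.8,0,0,0,0,0],[0,0,0,0,0,0],[0,0,0,0,0,0]]'; python3 -c "
from h import *
plan(435.7,169,175.5,1.852)"
```

```text
t: 31.92
eef_pos: [437.4, 170.3, 185.2]
ee_rot: [-0.099, 0.699, 0.1, 0.701]
force: [-0.1, -0.9, 0.6]
gripper_width: 51.5
t 31.92 pos [437.4 170.3 185.2] q6 -0.05 q1 0.23 width 51.5 F [-0.1 -0.9  0.6]
jawyaw 1.854 tilt 0.004
turn rotvec [ 0.002  0.004 -0.001]  shift after turn cm [ 0.97 -0.08 -0.2 ]  shift now cm [ 0.97 -0.08 -0.2 ]
```

```bash
python3 -m pendant '[[0.5,-0.1,-0.2,0.002,0.004,0],[0.45,0,0,0,0,0],[0,0,0,0,0,0],[0,0,0,0,0,0]]';python3 -m pendant '[[0,0,0,0,0,0],[0,0,0,0,0,0],[0,0,0,0,0,0],[0,0,0,0,0,0],[0,0,0,0,0,0]]' 1 60; python3 -m pendant '[[-0.5,0,0,0,0,0],[-2,0,0,0,0,0],[-3,0,0,0,0,0],[-3,0,0,0,0,0],[0,0,0,0,0,0],[0,0,0,0,0,0]]'; python3 -c "
from h import *
plan(635.9,59,270,1.571)
im=get_image('wrist');save(im,'w16')"
```

```text
t: 32.25
eef_pos: [436.4, 168.7, 175.8]
ee_rot: [-0.099, 0.7, 0.099, 0.701]
force: [1.2, -0.2, -0.1]
gripper_width: 51.2
t: 32.67
eef_pos: [436.4, 169.0, 176.2]
ee_rot: [-0.098, 0.699, 0.1, 0.701]
force: [-0.6, 0.5, -0.7]
gripper_width: 28.3
t: 33.17
eef_pos: [432.7, 167.7, 261.5]
ee_rot: [-0.099, 0.704, 0.099, 0.697]
force: [-0.5, -0.8, -4.1]
gripper_width: 28.6
t 33.17 pos [432.7 167.7 261.5] q6 -0.05 q1 0.23 width 28.6 F [-0.5 -0.8 -4.1]
jawyaw 1.851 tilt 0.010
turn rotvec [ 0.28 -0.01 -0.  ]  shift after turn cm [ -0.85 -10.87  20.32]  shift now cm [ -1.03 -16.07  16.51]
```

View pics/w16.png

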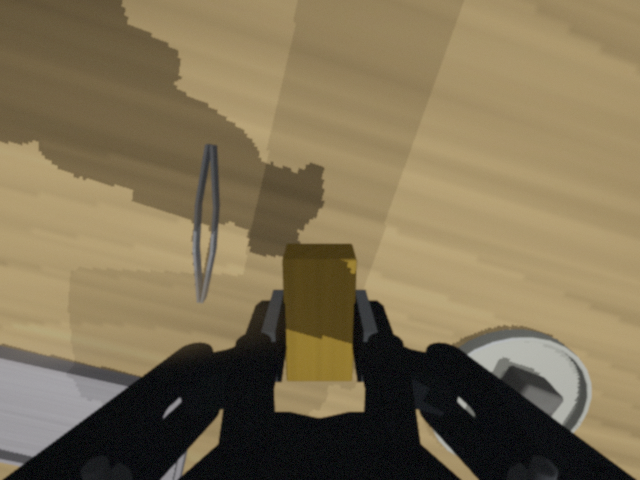

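```bash
python3 -c "
from h import *
c=get_calibration('wrist')
tw=p2w(c,[(211,146),(201,302)],5);print(tw,tw.mean(0),np.linalg.norm(tw[0]-tw[1]))
print(p2w(c,[(195,225),(217,222)],8))"; python3 -m pendant '[[0,0,0,0.094,-0.003,0],[0,0,0,0.094,-0.003,0],[0,0,0,0.094,-0.003,0],[-0.2,-1.2,2,0,0,0],[-0.2,-1.7,3.1,0,0,0],[-0.2,-1.7,3.1,0,0,0],[-0.2,-1.7,3.1,0,0,0],[-0.2,-1.7,3.1,0,0,0],[-0.2,-1.7,3.1,0,0,0],[-0.2,-1.1,2.5,0,0,0],[0,0,0,0,0,0]]'; python3 -c "
from h import *
plan(635.9,59,230,1.571)
im=get_image('wrist');save(im,'w17')"
```

```text
[[384.05789483  81.38712002   5.        ]
 [497.04868136  94.81505442   5.        ]] [440.55328809  88.10108722   5.        ] 113.785883415896
[[438.15684744  81.28672409   8.        ]
 [431.9210444   95.32194189   8.        ]]
t: 34.13
eef_pos: [627.9, 50.9, 249.3]
ee_rot: [0.003, 0.719, -0.006, 0.695]
force: [1.5, 0.3, -2.5]
gripper_width: 28.6
t 34.13 pos [627.9  50.9 249.3] q6 -0.01 q1 -0.02 width 28.6 F [ 1.5  0.3 -2.5]
jawyaw 1.559 tilt 0.035
turn rotvec [-0.012 -0.035  0.004]  shift after turn cm [1.93 0.81 0.8 ]  shift now cm [1.9  0.83 0.86]
```

View pics/w17.png

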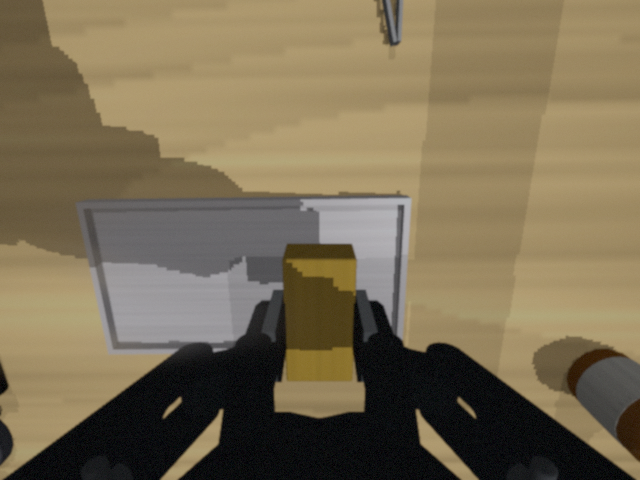

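```bash
python3 -m pendant '[[0,0.8,0.8,-0.012,-0.035,0.004],[1,0,0,0,0,0],[1,0,0,0,0,0],[0,0,0,0,0,0]]'; python3 -c "
from h import *
plan(635.9,59,187,1.571)"
```

```text
t: 34.52
eef_pos: [628.3, 59.9, 219.2]
ee_rot: [0.0, 0.714, 0.001, 0.7]
force: [-2.0, 0.3, -4.1]
gripper_width: 28.4
t 34.52 pos [628.3  59.9 219.2] q6 -0.01 q1 -0.01 width 28.4 F [-2.   0.3 -4.1]
jawyaw 1.571 tilt 0.020
turn rotvec [ 0.    -0.02  -0.001]  shift after turn cm [ 3.22 -0.09  0.76]  shift now cm [ 3.21 -0.09  0.83]
```

```bash
python3 -m pendant '[[0,-0.1,0.8,0,-0.02,0],[1,0,0,0,0,0],[1,0,0,0,0,0],[0.8,0,0,0,0,0],[0,0,0,0,0,0],[0,0,0,0,0,0]]'; python3 -c "
from h import *
plan(635.9,59,182.5,1.571)"
```

```text
t: 35.02
eef_pos: [632.1, 59.7, 184.4]
ee_rot: [-0.0, 0.71, 0.001, 0.704]
force: [0.3, 0.2, -3.0]
gripper_width: 28.8
t 35.02 pos [632.1  59.7 184.4] q6 -0.01 q1 -0.01 width 28.8 F [ 0.3  0.2 -3. ]
jawyaw 1.572 tilt 0.009
turn rotvec [ 0.001 -0.009 -0.001]  shift after turn cm [ 0.19 -0.07  0.38]  shift now cm [ 0.19 -0.07  0.38]
```

```bash
python3 -m pendant '[[0,-0.05,0.35,0,-0.009,0],[0,0,0,0,0,0],[0.1,0,0,0,0,0],[0,0,0,0,0,0],[0,0,0,0,0,0]]'; python3 -c "
from h import *
plan(635.9,59,181,1.571)"; python3 -m pendant '[[0.15,0,0,0,0,0],[0,0,0,0,0,0],[0,0,0,0,0,0],[0,0,0,0,0,0]]'; python3 -m pendant '[[0.12,0,0,0,0,0],[0,0,0,0,0,0],[0,0,0,0,0,0],[0,0,0,0,0,0]]'
```

```text
t: 35.43
eef_pos: [636.7, 59.0, 184.5]
ee_rot: [-0.0, 0.706, 0.001, 0.708]
force: [0.7, 0.2, -3.4]
gripper_width: 28.3
t 35.43 pos [636.7  59.  184.5] q6 -0.01 q1 -0.01 width 28.3 F [ 0.7  0.2 -3.4]
jawyaw 1.572 tilt 0.003
turn rotvec [ 0.001  0.003 -0.001]  shift after turn cm [ 0.35 -0.   -0.08]  shift now cm [ 0.35 -0.   -0.08]
t: 35.77
eef_pos: [637.3, 59.0, 183.9]
ee_rot: [-0.0, 0.705, 0.001, 0.709]
force: [0.1, -0.7, -3.4]
gripper_width: 28.4
t: 36.1
eef_pos: [637.2, 59.0, 182.6]
ee_rot: [-0.0, 0.705, 0.001, 0.709]
force: [-0.1, 0.1, -3.4]
gripper_width: 28.9
```

```bash
python3 -m pendant '[[0.12,0,0,0,0.004,0],[0,0,0,0,0,0],[0,0,0,0,0,0],[0,0,0,0,0,0]]'; python3 -m pendant '[[0.12,0,0,0,0,0],[0,0,0,0,0,0],[0,0,0,0,0,0],[0,0,0,0,0,0]]'; python3 -m pendant '[[0.12,0,0,0,0,0],[0,0,0,0,0,0],[0,0,0,0,0,0],[0,0,0,0,0,0]]'
```

```text
t: 36.43
eef_pos: [637.3, 59.1, 181.3]
ee_rot: [-0.0, 0.707, 0.001, 0.707]
force: [-0.1, -0.7, -2.9]
gripper_width: 28.2
t: 36.77
eef_pos: [637.6, 59.1, 181.8]
ee_rot: [-0.0, 0.706, 0.001, 0.708]
force: [0.1, 0.3, -3.2]
gripper_width: 28.5
t: 37.1
eef_pos: [637.9, 59.1, 181.2]
ee_rot: [-0.0, 0.706, 0.001, 0.708]
force: [-1.7, -0.5, -1.1]
gripper_width: 28.5
```

```bash
python3 -m pendant '[[0.1,0,0,0,0,0],[0,0,0,0,0,0],[0,0,0,0,0,0],[0,0,0,0,0,0]]'; python3 -m pendant '[[0,0,0,0,0,0],[0,0,0,0,0,0],[0,0,0,0,0,0],[0,0,0,0,0,0]]' 0.1; python3 -m pendant '[[-0.5,0,0,0,0,0],[-1,0,0,0,0,0],[-2,0,0,0,0,0],[-4,0,0,0,0,0],[-4,0,0,0,0,0],[0,0,0,-0.12,0,0],[0,0,0,0,0,0]]';  python3 -c "
from h import *
plan(440.5,88,260,1.69)
im=get_image('wrist');save(im,'w18')
overlay(im,get_calibration('wrist'),[outl(rect(60,30),637.5,59,0,25)],(0,0,640,480),1,'o_w18')"
```

```text
t: 37.43
eef_pos: [638.0, 59.0, 181.2]
ee_rot: [-0.0, 0.706, 0.001, 0.708]
force: [-1.1, 0.1, 0.0]
gripper_width: 28.7
t: 37.77
eef_pos: [639.1, 59.0, 181.8]
ee_rot: [-0.0, 0.705, 0.001, 0.709]
force: [-1.1, 0.9, -0.3]
gripper_width: 38.5
t: 38.35
eef_pos: [637.9, 58.9, 304.8]
ee_rot: [-0.044, 0.704, 0.044, 0.707]
force: [-0.4, -0.3, -0.8]
gripper_width: 38.6
t 38.35 pos [637.9  58.9 304.8] q6 -0.13 q1 -0.01 width 38.6 F [-0.4 -0.3 -0.8]
jawyaw 1.696 tilt 0.004
turn rotvec [ 0.006  0.004 -0.   ]  shift after turn cm [  4.48   5.23 -19.25]  shift now cm [  4.4    5.35 -19.24]
```

View pics/o_w18.png

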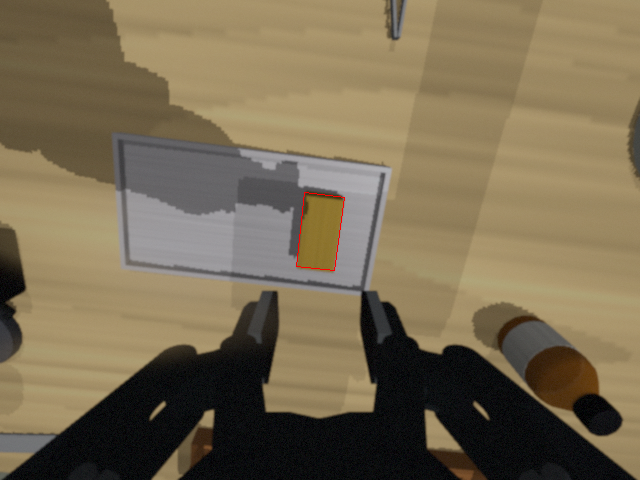

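Gauge block lies flat in the tray. Now the tweezers.

```bash
python3 -m pendant '[[0.3,0.6,-2,0.006,0.004,0],[0.6,0.9,-3.3,0,0,0],[0.6,0.9,-3.3,0,0,0],[0.6,0.9,-3.3,0,0,0],[0.6,0.9,-3.3,0,0,0],[0.6,0.7,-2.6,0,0,0],[0,0,-1,0,0,0],[0,0,0,0,0,0]]'; python3 -c "
from h import *
plan(440.5,88,220,1.69)
im=get_image('wrist');save(im,'w19')
overlay(im,get_calibration('wrist'),[outl(rect(112,14),440.5,88,.119,10)],(180,80,460,340),2,'o_w19')"
```

```text
t: 39.07
eef_pos: [437.6, 87.7, 266.9]
ee_rot: [-0.032, 0.706, 0.032, 0.707]
force: [0.8, -0.9, 0.7]
gripper_width: 38.5
t 39.07 pos [437.6  87.7 266.9] q6 -0.04 q1 0.05 width 38.5 F [ 0.8 -0.9  0.7]
jawyaw 1.661 tilt 0.002
turn rotvec [-0.029  0.002  0.001]  shift after turn cm [ 4.69 -0.01  0.29]  shift now cm [4.69 0.   0.28]
```

View pics/o_w19.png

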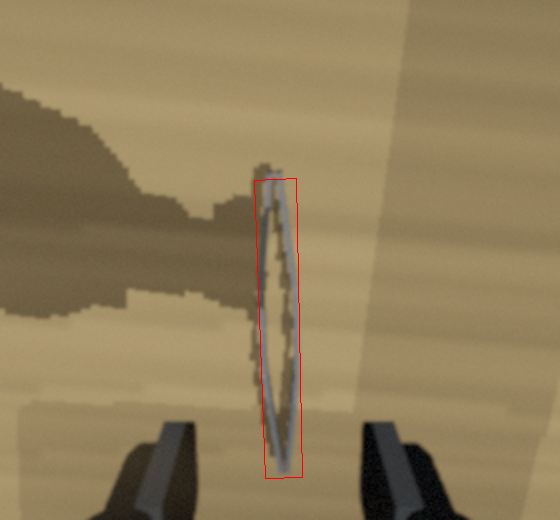

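```bash
python3 -m pendant '[[1,0,0.1,-0.029,0.002,0],[2,0,0,0,0,0],[2,0,0,0,0,0],[1.5,0,0,0,0,0],[0,0,0,0,0,0],[0,0,0,0,0,0]]'; python3 -c "
from h import *
plan(439.5,88,175,1.69)"
```

```text
t: 39.62
eef_pos: [448.8, 87.5, 202.4]
ee_rot: [-0.039, 0.701, 0.039, 0.711]
force: [-0.0, -0.0, 1.2]
gripper_width: 38.3
t 39.62 pos [448.8  87.5 202.4] q6 -0.06 q1 0.05 width 38.3 F [-0.  -0.   1.2]
jawyaw 1.682 tilt 0.013
turn rotvec [-0.008  0.013  0.002]  shift after turn cm [ 2.74  0.16 -0.92]  shift now cm [ 2.72  0.15 -0.96]
```

```bash
python3 -m pendant '[[0.2,0.15,-0.9,-0.008,0.013,0.002],[0,0,0,0,0,0],[0.8,0,0,0,0,0],[0.8,0,0,0,0,0],[0,0,0,0,0,0],[0,0,0,0,0,0]]'; python3 -c "
from h import *
plan(439.5,88,174.5,1.69)
im=get_image('wrist');save(im,'w20')"
```

```text
t: 40.12
eef_pos: [443.0, 88.0, 186.1]
ee_rot: [-0.041, 0.704, 0.042, 0.708]
force: [-0.5, -0.9, 0.6]
gripper_width: 38.4
t 40.12 pos [443.   88.  186.1] q6 -0.06 q1 0.05 width 38.4 F [-0.5 -0.9  0.6]
jawyaw 1.688 tilt 0.007
turn rotvec [-0.002  0.007 -0.   ]  shift after turn cm [ 1.16  0.04 -0.35]  shift now cm [ 1.16  0.04 -0.36]
```

View pics/w20.png

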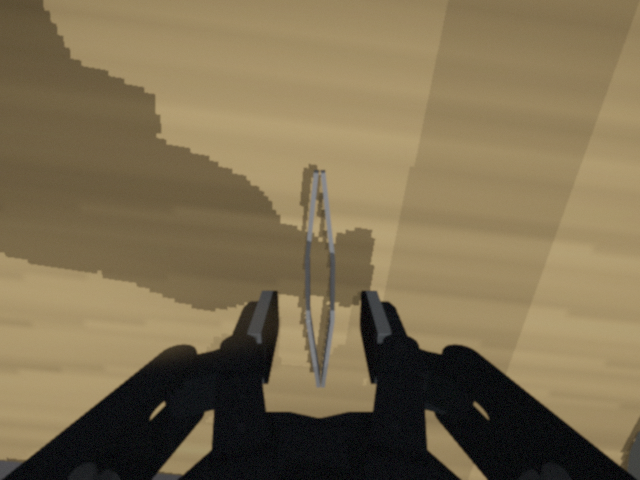

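```bash
python3 -m pendant '[[0.3,0,-0.35,-0.002,0.007,0],[0.4,0,0,0,0,0],[0.4,0,0,0,0,0],[0,0,0,0,0,0],[0,0,0,0,0,0]]'; python3 -c "
from h import *
plan(439.5,88,174.5,1.69)"; python3 -m pendant '[[0,0,0,0,0,0],[0,0,0,0,0,0],[0,0,0,0,0,0],[0,0,0,0,0,0],[0,0,0,0,0,0],[0,0,0,0,0,0]]' 1 40;
```

```text
t: 40.58
eef_pos: [439.2, 87.6, 174.3]
ee_rot: [-0.042, 0.706, 0.042, 0.706]
force: [0.1, 0.6, 0.6]
gripper_width: 38.4
t 40.58 pos [439.2  87.6 174.3] q6 -0.07 q1 0.05 width 38.4 F [0.1 0.6 0.6]
jawyaw 1.690 tilt 0.001
turn rotvec [ 0.    -0.001 -0.   ]  shift after turn cm [-0.02  0.03  0.04]  shift now cm [-0.02  0.03  0.04]
t: 41.08
eef_pos: [439.5, 87.7, 174.5]
ee_rot: [-0.042, 0.706, 0.042, 0.706]
force: [0.4, -0.8, -0.7]
gripper_width: 12.7
```

```bash
python3 -m pendant '[[-0.5,0,0,0,0,0],[-2,0,0,0,0,0],[-3,0,0,0,0,0],[-3,0,0,0,0,0],[0,0,0,0,0,0],[0,0,0,0,0,0]]';  python3 -m pendant '[[0,0,0,-0.121,0,0],[0,0,0,-0.121,0,0],[0,0,0,-0.121,0,0],[0,0,0,-0.121,0,0],[0,0,0,-0.121,0,0],[0,0,0,-0.121,0,0],[0,0,0,-0.121,0,0],[0,0,0,-0.121,0,0],[0,0,0,-0.121,0,0],[0,0,0,-0.121,0,0],[0,0,0,-0.121,0,0],[0,0,0,-0.121,0,0],[0,0,0,0,0,0]]'; python3 -c "
from h import *
plan(635.9,-36,260,3.1416)
im=get_image('wrist');save(im,'w21')"
```

```text
t: 41.58
eef_pos: [437.9, 87.5, 262.8]
ee_rot: [-0.042, 0.708, 0.042, 0.704]
force: [-0.3, 0.6, -1.5]
gripper_width: 12.7
t: 42.67
eef_pos: [432.4, 87.2, 253.4]
ee_rot: [-0.508, 0.492, 0.517, 0.482]
force: [-0.7, 0.7, -0.6]
gripper_width: 13.0
t 42.67 pos [432.4  87.2 253.4] q6 -1.57 q1 0.05 width 13.0 F [-0.7  0.7 -0.6]
jawyaw -3.091 tilt 0.020
turn rotvec [ 0.051 -0.    -0.02 ]  shift after turn cm [ -0.66 -20.35 -12.32]  shift now cm [ -1.05 -19.68 -13.34]
```

View pics/w21.png

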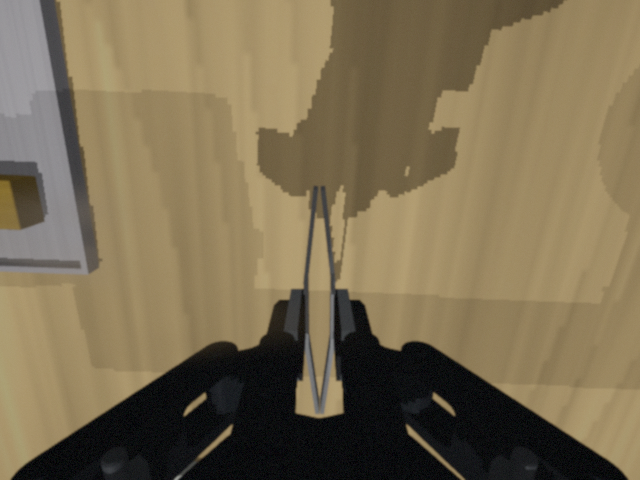

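```bash
python3 -m pendant '[[-0.2,0,0,0.051,0,-0.02],[-0.2,-2.8,-1.7,0,0,0],[-0.2,-2.8,-1.7,0,0,0],[-0.2,-2.8,-1.7,0,0,0],[-0.2,-2.8,-1.7,0,0,0],[-0.2,-2.8,-1.7,0,0,0],[-0.2,-2.8,-1.7,0,0,0],[-0.2,-2.5,-1.5,0,0,0],[0,-0.8,-0.4,0,0,0],[0,0,0,0,0,0]]'; python3 -c "
from h import *
plan(635.9,-36,225,3.1416)"
```

```text
t: 43.55
eef_pos: [633.6, -43.2, 258.6]
ee_rot: [-0.487, 0.513, 0.494, 0.506]
force: [0.0, 0.9, -1.0]
gripper_width: 13.1
t 43.55 pos [633.6 -43.2 258.6] q6 -1.70 q1 -0.17 width 13.1 F [ 0.   0.9 -1. ]
jawyaw 3.104 tilt 0.014
turn rotvec [-0.038  0.    -0.014]  shift after turn cm [ 3.36 -0.23  0.72]  shift now cm [ 3.36 -0.25  0.72]
```

```bash
python3 -m pendant '[[0.5,-0.2,0.7,-0.038,0,-0.014],[1,0,0,0,0,0],[1.5,0,0,0,0,0],[1,0,0,0,0,0],[0,0,0,0,0,0],[0,0,0,0,0,0]]'; python3 -c "
from h import *
plan(635.9,-36,186,3.1416)"
```

```text
t: 44.05
eef_pos: [630.3, -33.9, 213.0]
ee_rot: [-0.495, 0.504, 0.501, 0.5]
force: [-0.6, 0.2, -0.2]
gripper_width: 12.7
t 44.05 pos [630.3 -33.9 213. ] q6 -1.72 q1 -0.16 width 12.7 F [-0.6  0.2 -0.2]
jawyaw 3.134 tilt 0.011
turn rotvec [-0.008  0.002 -0.011]  shift after turn cm [ 2.7  -0.56 -0.21]  shift now cm [ 2.69 -0.59 -0.21]
```

```bash
python3 -m pendant '[[0.2,-0.55,-0.2,-0.008,0.002,-0.011],[0,0,0,0,0,0],[1,0,0,0,0,0],[1,0,0,0,0,0],[0,0,0,0,0,0],[0,0,0,0,0,0]]'; python3 -c "
from h import *
plan(635.9,-36,182,3.1416)
im=get_image('wrist');save(im,'w22')"
```

```text
t: 44.55
eef_pos: [636.0, -35.7, 190.2]
ee_rot: [0.501, -0.5, -0.499, -0.501]
force: [-0.6, 0.3, -1.1]
gripper_width: 12.7
t 44.55 pos [636.  -35.7 190.2] q6 -1.73 q1 -0.16 width 12.7 F [-0.6  0.3 -1.1]
jawyaw 3.141 tilt 0.003
turn rotvec [-0.    -0.001  0.003]  shift after turn cm [ 0.82  0.01 -0.03]  shift now cm [ 0.82  0.01 -0.03]
```

View pics/w22.png

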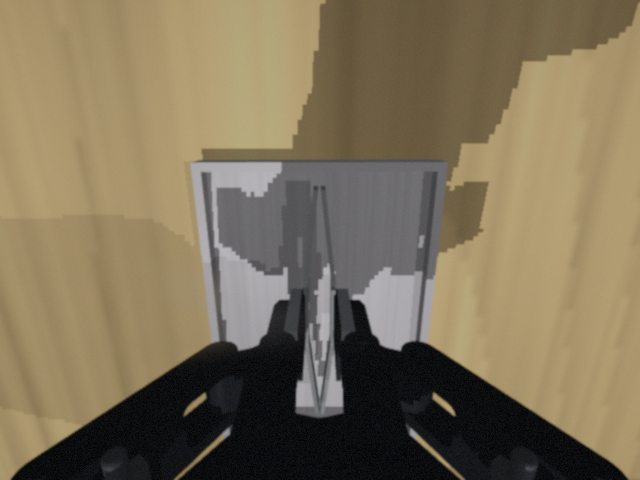

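```bash
python3 -m pendant '[[0.5,0,0,0,0,0.003],[0.3,0,0,0,0,0],[0,0,0,0,0,0],[0,0,0,0,0,0],[0,0,0,0,0,0]]'; python3 -m pendant '[[0.12,0,0,0,0,0],[0,0,0,0,0,0],[0,0,0,0,0,0],[0,0,0,0,0,0]]'; python3 -m pendant '[[0.12,0,0,0,0,0],[0,0,0,0,0,0],[0,0,0,0,0,0],[0,0,0,0,0,0]]'
```

```text
t: 45.02
eef_pos: [636.1, -35.8, 181.5]
ee_rot: [-0.5, 0.5, 0.5, 0.5]
force: [0.0, 0.5, -0.7]
gripper_width: 12.6
t: 45.35
eef_pos: [636.4, -35.8, 180.7]
ee_rot: [0.5, -0.5, -0.5, -0.5]
force: [-1.1, -0.3, -1.7]
gripper_width: 12.9
t: 45.68
eef_pos: [636.5, -35.8, 179.7]
ee_rot: [0.5, -0.5, -0.499, -0.5]
force: [-0.0, 0.2, -0.1]
gripper_width: 12.5
```

```bash
python3 -m pendant '[[0.1,0,0,0,0,0],[0,0,0,0,0,0],[0,0,0,0,0,0],[0,0,0,0,0,0]]'; python3 -m pendant '[[0.1,0,0,0,0,0],[0,0,0,0,0,0],[0,0,0,0,0,0],[0,0,0,0,0,0]]'
```

```text
t: 46.02
eef_pos: [636.8, -35.9, 179.6]
ee_rot: [0.501, -0.5, -0.499, -0.5]
force: [-0.3, -0.6, 0.2]
gripper_width: 12.8
t: 46.35
eef_pos: [637.0, -35.9, 179.3]
ee_rot: [0.501, -0.5, -0.499, -0.5]
force: [0.1, 0.1, -0.2]
gripper_width: 12.9
```

Contact; release, rise and back away for a check.

```bash
python3 -m pendant '[[0,0,0,0,0,0],[0,0,0,0,0,0],[0,0,0,0,0,0],[0,0,0,0,0,0]]' 0.35; python3 -m pendant '[[-0.5,0,0,0,0,0],[-1,0,0,0,0,0],[-2,0,0,0,0,0],[-4,0,0,0,0,0],[-4,0,0,0,0,0],[-4,0,0,0,0,0],[0,0,0,0,0,0]]';  python3 -c "
from h import *
plan(637,-36,300,3.1416)
im=get_image('wrist');save(im,'w23')
P=[outl(rect(112,14),637,-36,1.5708,15),outl(rect(60,30),637.5,59,0,25),outl(rect(110,210),635.9,0.9,0,12)]
overlay(im,get_calibration('wrist'),P,(0,0,640,480),1,'o_w23')"
```

```text
t: 46.68
eef_pos: [636.8, -35.9, 178.7]
ee_rot: [0.501, -0.5, -0.499, -0.5]
force: [0.7, -0.6, 0.1]
gripper_width: 28.3
t: 47.27
eef_pos: [634.9, -35.5, 340.2]
ee_rot: [-0.498, 0.502, 0.501, 0.499]
force: [1.3, -0.8, 0.7]
gripper_width: 27.7
t 47.27 pos [634.9 -35.5 340.2] q6 -1.73 q1 -0.16 width 27.7 F [ 1.3 -0.8  0.7]
jawyaw 3.141 tilt 0.006
turn rotvec [-0.     0.    -0.006]  shift after turn cm [ 4.02 -0.21 -0.05]  shift now cm [ 4.02 -0.23 -0.05]
```

View pics/o_w23.png

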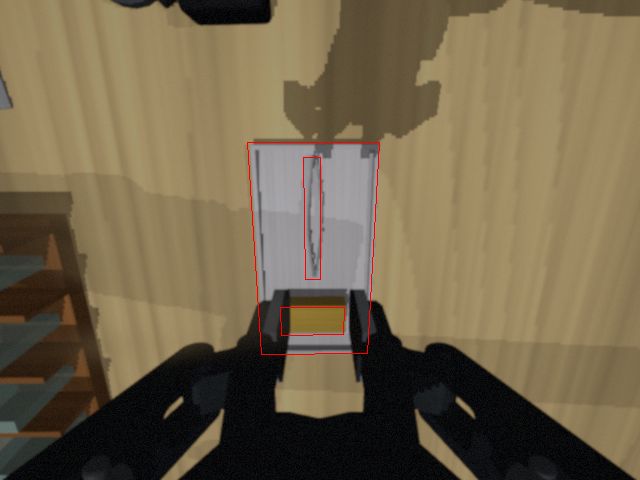

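```bash
python3 -m pendant '[[-1,4,0,0,0,0],[-0.5,4,0,0,0,0],[0,4,0,0,0,0],[0,4,0,0,0,0],[0,4,0,0,0,0],[0,2,0,0,0,0],[0,0,0,0,0,0],[0,0,0,0,0,0],[0,0,0,0,0,0]]';  python3 -c "
from h import *
plan(637,-36,300,3.1416)
im=get_image('top');save(im,'top9')
P=[outl(rect(112,14),637,-36,1.5708,15),outl(rect(60,30),637.5,59,0,25),outl(rect(110,210),635.9,0.9,0,12),outl(circ(22),527.3,-385.7,0,23),outl(arc(),507.5,-315.5,.284,29),outl(rect(72,34),519.5,352,-.12,30)]
overlay(im,get_calibration('top'),P,(40,100,600,340),1.4,'o_top9')
im=get_image('scene');save(im,'sc9');overlay(im,get_calibration('scene'),P,(0,100,560,400),1.4,'o_sc9')"
```

```text
t: 48.07
eef_pos: [404.9, -34.4, 348.1]
ee_rot: [-0.495, 0.503, 0.504, 0.497]
force: [0.6, 0.3, -0.2]
gripper_width: 28.3
t 48.07 pos [404.9 -34.4 348.1] q6 -1.81 q1 -0.24 width 28.3 F [ 0.6  0.3 -0.2]
jawyaw 3.141 tilt 0.016
turn rotvec [-0.     0.002 -0.016]  shift after turn cm [  4.81 -23.21  -0.16]  shift now cm [  4.44 -23.29  -0.16]
```

View pics/o_top9.png

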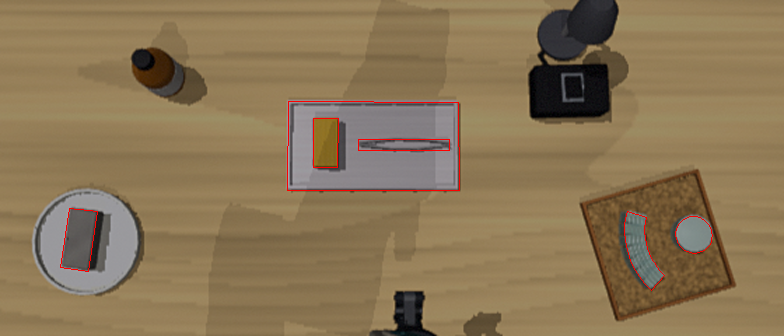

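View pics/o_sc9.png

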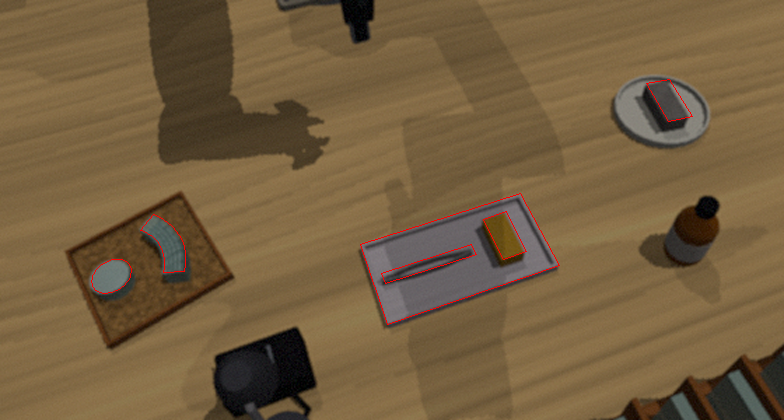

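All five objects match their expected flat poses in both views, and the arm is clear and still.

```bash
python3 -c "
from cell import *
print(sign_off())"
```

```text
the job is handed in; nothing more can be done
None
```

The bench is cleared and the job handed in at about 48 s of the 112 s allowed.

- **Glass first:** The lens segment and the bull's-eye lens were lowered into the cork-lined tray until they touched the floor, then released. The block, tweezers and stone had not been moved at that point.
- **Metal and stone:** I then placed the rub stone in the round dish, and the gauge block and tweezers in the long tray, each lowered the same way.
- **Final check:** Outlines drawn at each object's expected flat position matched the last top and scene pictures to within a few mm. All five pieces were inside the rims and clear of each other.
- **Bystanders and arm:** The bottle and switch box looked undisturbed, and the gripper was clear of everything.

**Disagreements:** My first estimate of where the tweezers lay was about 3 mm off. I re-measured them with the wrist camera before gripping. Contact forces at touchdown were only about 1–3 N against sensor noise of about 1 N, so I also relied on the height at which each piece stopped.

No check failed, but flatness was judged only from the pictures and those heights.

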